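Key and pulley onto a gearmotor shaft

ROBOT

A 6-joint arm with a two-finger parallel gripper is mounted at the origin on the work surface. World frame = base frame: x ahead of the robot, y to its left, z up, the work surface at z = 0. Lengths are in m, angles in degrees, forces in N, time in s.
With the tool pointing down it reaches from about 0.25 to 0.725 m from the base axis. Payload 9.7 kg.
Tool frame: the origin (TCP) lies at the very end of the fingers, on their centre line; the grasp point (between the pads) lies 19 mm behind it; x points along the fingers, z is the direction in which the jaws open and shut, and the axes are right-handed (so a half turn about x gives the same grasp; the last joint's range is limited). The gripper opens to 85 mm and grips with 20 to 120 N. Pads are 22 mm wide; open, the fingers measure 114 mm over their backs; the gripper's body (76 mm by 85 mm) begins 54 mm behind the grasp point. The pads swing forward as they close: fully open they stand 13 mm farther back than shut.
Start: joints at [-64.057, 4.979, 10.078, 95.1, 0, 90], TCP at [0.241, -0.495, 0.231] pointing down, gripper open.
Joint ranges: [-179.16, 179.16], [-48.56, 103.87], [-65.8, 70.77], [-126.05, 130.52], [-82.76, 87.17], [-180, 180]. Speed limits (degrees/s): [127.2, 127.2, 147.25, 180, 180, 180].

INTERFACE

Orientations are given as [roll, pitch, yaw] about the fixed x, y, z axes, in that order (R = Rz(yaw) Ry(pitch) Rx(roll)).
In Python, from workcell import sensors, vision, job_done gives the robot as it stands.
- The arm moves only by the tool carry_out, never from a script. Its argument "increments" is a list of rows, each a list of 7 numbers: the turn, a rotation vector about the tool's x, y, z in degrees, then the shift along the tool's x, y, z in mm, then the opening in per cent of the stroke, from 0 (shut) to 100 (fully open). A call has 1 to 12 rows; each row shifts and turns the commanded pose from where the row before left it, along the tool's axes as they then stand; what a row does not reach is not made up. A row lasts 1/8 s, in which the tool goes at most 62.5 mm and 10.7 degrees, less where a joint would pass 70% of its speed; a pose out of reach is approached as far as the arm can. A call is refused whole if a number of a shift passes 62.5 or a number of a turn 10.7, either way. A call with a gripper value outside its range is refused whole. The fingers move at their own pace and stop on an object; "squeeze" is the grip in N (left out, the last holds). Time passes only in rows, so rows that do not move let the fingers close. It gives the time, the measured TCP pose, the force and the opening at its end, in the units of the state.
- sensors.get_obs(): the state, without advancing time (a new reading comes with each control period).
- vision.camera(name): name is "side" or "top"; returns the picture (420x560x3 uint8, red, green, blue); there is no depth.
- vision.calibration(name): a dict with "camera_matrix" (3x3 intrinsics, pixels), "extrinsics" (4x4, takes a point from world to camera coordinates). Camera axes: x right, y up, looking along -z (the intrinsics and any distortion apply to the point x, -y, -z); pixel columns grow to the right and rows downward; lengths in m; the calibration is good to about 2 mm. A picture is of the moment at which its call begins. calibration takes no time and is no camera call.
- job_done(): hands the job in, once; it reports no verdict.
The state is a dict: "time": time; "q": joint angles; "qd": joint speeds; "joint_efforts": joint torques, N m; "ee_pos": TCP position; "tcp_rot": TCP orientation; "wrist_force": force on the tool from outside, world axes, zero at the start; "torque": the same for the moment, N m; "opening": finger opening in m.
Only numpy, scipy, OpenCV 4.12 (cv2) and the standard library are available. Lean on these libraries where they do the work, as an engineer would, in place of code of your own. Each camera call takes 0.05 s, during which the arm holds its last target.

TASK

Take the narrow steel key out of the key stand and drop it fully home into the slot of the gearmotor's upright shaft, then set the toothed pulley on that shaft, boss up, turn it gently until its keyway finds the key, and slide it right down onto the shoulder. Feel your way and never force any part against another, and leave the pulley free-standing and the other things on the bench where they are.

Things in the scene. Friction and masses are not known exactly. Their poses are not given: they have to be found in the camera images.
- key: Narrow steel key: upright bar 10 (its x) x 8 (its y) x 48 mm tall, edges broken 1 mm, 32 g. Origin: centre of its underside, z along its length; a half turn about z makes no difference. Starts upright in the stand, its top 24 mm above the stand. Hold it by its top 10 mm.
- fat_key: Bystander: square bar 12 x 12 x 40 mm standing in the stand's other hole, 38 mm from the key, too fat for the slot. Origin: centre of its underside.
- keystand: Fixed black block 76 (x) x 46 (y) x 30 mm high with two upright blind holes 24 mm deep, each 0.7 mm wider per side than its key: the narrow key's at x = -19 mm, the fat key's at +19 mm. Origin: centre of its underside, 2 mm above the work surface like all that stands on the bench mat.
- drive: Fixed upright gearmotor: base plate 126 x 104 mm, grey 84 mm square gearbox up to 62 mm, then a round aluminium shoulder 54 mm across, flat top at 85 mm; from it stands a locked steel shaft, 28 mm diameter, to 117 mm, ending in a 3 mm conical nose. The key slot is in the shaft's +x side. Origin: on the shaft's axis, underside of the base, z up.
- shoulder (a point): On the shaft's axis at the height of the shoulder's flat top, 32 mm below the shaft's end; axes as the drive's (+x towards the slot). The seated pulley's underside rests here. The slot is open outwards above the shoulder, 9.2 mm wide (y), its back 7.2 mm from the axis, flared 1.2 mm per side at the nose.
- slot_floor (a point): Floor centre of the slot's closed pocket, 13 mm along +x from the axis, 22 mm below the shoulder; pocket 9.2 (y) x 11.6 mm (x). A key that is home stands here, top 6 mm below the shaft's end, sticking 4 mm out of the shaft. Fingers do not fit in the slot: lower the key until the fingertips are just above the shaft's end, then let it drop the last 15 mm.
- pulley: Aluminium toothed pulley, 0.25 to 0.39 kg, lying boss up: rim 69 mm diameter, 14 mm high; boss 48 mm diameter up to 38 mm (grip here). Origin: centre of its underside, z up; x points to the small dark set screw on the rim. The keyway is NOT at a known angle: it points up to 0.5 rad to either side of x, different each time and not measured.
- boss_top (a point): Centre of the pulley's boss top, 38 mm above its underside; axes as the pulley's. Below it runs a 29.6 mm bore in a fixed dark steel bush with one keyway 9.6 mm wide reaching 19.5 mm from the axis, bottom edges chamfered. Lowered on the shaft the pulley goes on 6 mm and rests on the key's top, unless the keyway is within about 0.08 rad of the key.
- flux_bottle: Bystander: small amber bottle, 28 mm diameter, 62 mm high, origin at its underside.
- spacer_ring: Bystander: plain aluminium ring, 48 mm diameter, 12 mm high, without teeth or keyway.
- screwdriver: Bystander: screwdriver lying on the mat, 170 mm long.
- pliers: Bystander: pliers lying on the mat, about 150 mm long.
- parts_bin: Bystander: open red bin, 160 by 100 by 60 mm.
- mouse: Bystander: round black computer mouse, 66 mm across, 35 mm high.
- bearing: Bystander: steel disc, 42 mm diameter, 13 mm high.
There are look-alikes about, which are no part of the job. Leave any red or yellow look-alike of the drive alone.

How it is judged:
By the outcome, as a careful person would: the job done as asked, in the order asked, and still so for the second after the job is handed in, with the robot touching nothing.
It also fails if it takes over 72 s, if anything falls off the work surface, if the arm or the gripper's body presses on something with over 40 N, if the wrist force passes 120 N, or if a joint passes its speed limit or range.

## Working session

There is one attempt and no reset: what is moved stays moved. The work goes in short steps, Python scripts to look and compute and a tool call to move; the robot and the scene stay as the last step left them, time stands still between calls to the robot, and variables do not carry over. Pictures are saved under pics/ and viewed, and the job is handed in when it is done.

Besides the shell and the picture viewer there is one more tool, called by a JSON object that holds its "fn" and its "kwargs", one argument or row to a line. carry_out: Moves the arm, as the interface text tells. Its arguments: {"type":"object","properties":{"increments":{"type":"array"},"squeeze":{"type":"number"}},"required":["increments"]}

```bash
ls; mkdir -p pics
python3 - <<'E'
from workcell import sensors, vision
import cv2
for n in ("side","top"):
    im=vision.camera(n); cv2.imwrite(f"pics/{n}0.png",cv2.cvtColor(im,cv2.COLOR_RGB2BGR))
    c=vision.calibration(n); print(n,c)
print(sensors.get_obs())
E
```

```text
pics
side {'camera_matrix': array([[526.15839841,   0.        , 265.5359025 ],
       [  0.        , 526.15839841, 216.03057661],
       [  0.        ,   0.        ,   1.        ]]), 'extrinsics': array([[-0.96940748, -0.24453255, -0.02128298,  0.49564435],
       [ 0.13168468, -0.59128981,  0.79563528, -0.11142903],
       [-0.20714314,  0.76849215,  0.60540196, -1.26986998],
       [ 0.        ,  0.        ,  0.        ,  1.        ]])}
top {'camera_matrix': array([[419.97995165,   0.        , 279.89747037],
       [  0.        , 419.97995165, 208.23183229],
       [  0.        ,   0.        ,   1.        ]]), 'extrinsics': array([[ 3.76809703e-04, -9.99624133e-01, -2.74126152e-02,
         4.72091415e-02],
       [ 9.90504821e-01, -3.39552614e-03,  1.37436056e-01,
        -5.36405844e-01],
       [-1.37477478e-01, -2.72041147e-02,  9.90131243e-01,
        -1.09912365e+00],
       [ 0.00000000e+00,  0.00000000e+00,  0.00000000e+00,
         1.00000000e+00]])}
{'time': 0.1, 'q': array([-6.40563116e+01,  5.00508871e+00,  1.00387904e+01,  9.50993743e+01,
       -1.34045741e-03,  9.00006790e+01]), 'qd': array([ 0.0931551 , -0.07126149,  0.06865111,  0.08054472,  0.02475335,
       -0.060954  ]), 'joint_efforts': array([ 4.35901638e-04, -5.21561873e+01,  4.65652299e+01,  1.60519121e-02,
        5.23144355e-07, -7.94274001e-06]), 'ee_pos': array([ 0.24052069, -0.49438832,  0.23067958]), 'tcp_rot': array([-178.8300076 ,   89.93431372,  117.11300262]), 'wrist_force': array([-1.06872161,  0.63408807, -0.1185408 ]), 'torque': array([-0.02027982, -0.04677038,  0.03207957]), 'opening': 0.08515471062639023}
```

View pics/side0.png

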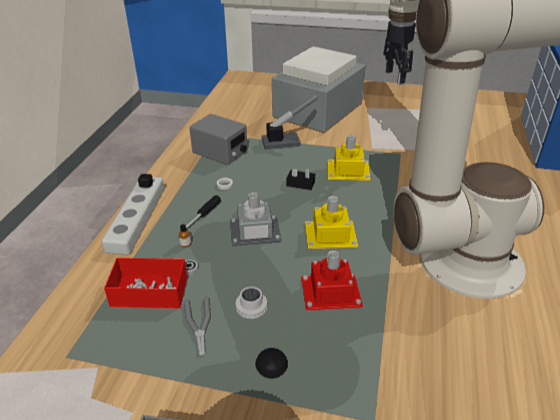

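View pics/top0.png

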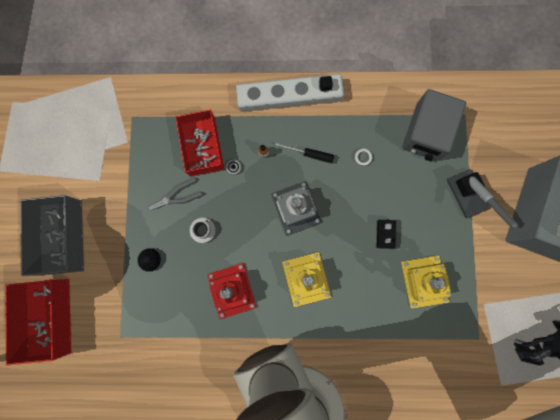

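The side view shows the grey drive at about (254,215), the keystand at (300,180) and the pulley at (251,300). In the top view they are at (297,207), (386,233) and (202,230). I'll zoom in next.

```bash
cat > h.py <<'E'
import numpy as np, cv2
from workcell import sensors, vision
C={n:vision.calibration(n) for n in("side","top")}
def proj(n,P):
    P=np.atleast_2d(P); E=C[n]["extrinsics"];K=C[n]["camera_matrix"]
    c=P@E[:3,:3].T+E[:3,3]; c=c*[1,-1,-1]; u=c@K.T; return u[:,:2]/u[:,2:]
def onz(n,uv,z):
    E=C[n]["extrinsics"];K=C[n]["camera_matrix"]
    d=np.linalg.inv(K)@[uv[0],uv[1],1]; d=d*[1,-1,-1]; R=E[:3,:3]; o=-R.T@E[:3,3]; d=R.T@d
    return o+d*(z-o[2])/d[2]
def crop(src,out,c,hw,s):
    im=cv2.imread(src) if isinstance(src,str) else src
    x,y=c; w,h=hw
    p=im[y-h:y+h,x-w:x+w]; cv2.imwrite(out,cv2.resize(p,None,fx=s,fy=s,interpolation=cv2.INTER_CUBIC))
E
python3 - <<'E'
from h import *
T=[("top0",(297,207),"d"),("top0",(386,233),"k"),("top0",(202,230),"p"),("side0",(254,215),"d"),("side0",(300,180),"k"),("side0",(251,300),"p")]
for n in("top","side"):
    im=cv2.imread(f"pics/{n}0.png"); row=[]
    for s,(x,y),k in T:
        if s.startswith(n):
            p=cv2.resize(im[y-35:y+35,x-35:x+35],(266,266),interpolation=cv2.INTER_CUBIC); row.append(p)
    cv2.imwrite(f"pics/z_{n}.png",np.hstack(row))
E
```

```text
(no output)
```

View pics/z_top.png

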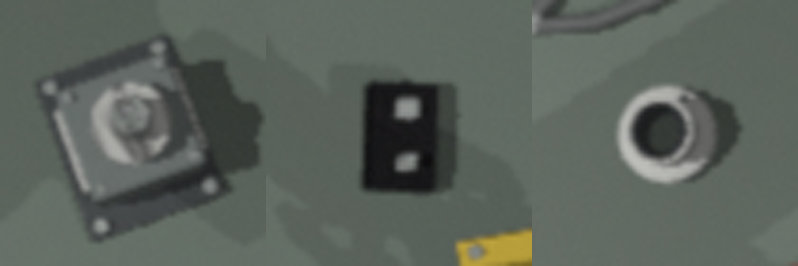

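View pics/z_side.png

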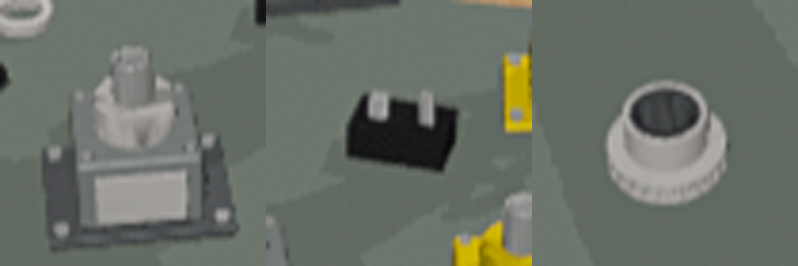

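Run:
```python
from h import *
for n in("top","side"):
    E=C[n]["extrinsics"]; print(n,-E[:3,:3].T@E[:3,3])
print(onz("top",(297,204),.119),onz("side",(254,197),.119))
im1=cv2.imread("pics/top0.png");im2=cv2.imread("pics/side0.png")
def c(im,x,y,r,s=400): return cv2.resize(im[y-r:y+r,x-r:x+r],(s,s),interpolation=cv2.INTER_CUBIC)
cv2.imwrite("pics/zd.png",np.hstack([c(im1,297,205,25),c(im2,254,215,32)]))
cv2.imwrite("pics/zk.png",np.hstack([c(im1,386,233,20),c(im2,300,180,20)]))
cv2.imwrite("pics/zp.png",np.hstack([c(im1,203,230,20),c(im2,251,300,20)]))
```

```text
top [0.38019004 0.01546933 1.16329229]
side [0.23210998 1.03119945 0.86798743]
[0.53577258 0.00118792 0.119     ] [0.53521076 0.01135176 0.119     ]
```

View pics/zd.png

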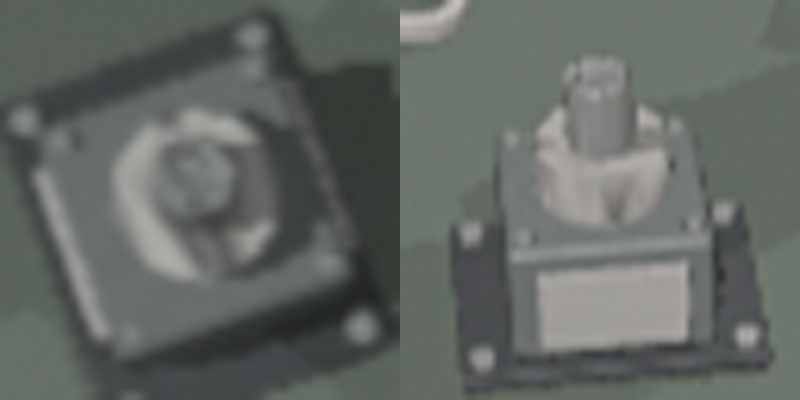

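View pics/zk.png

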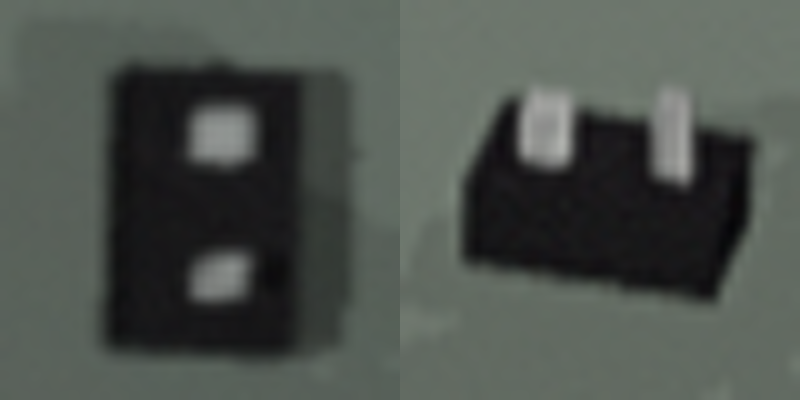

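View pics/zp.png

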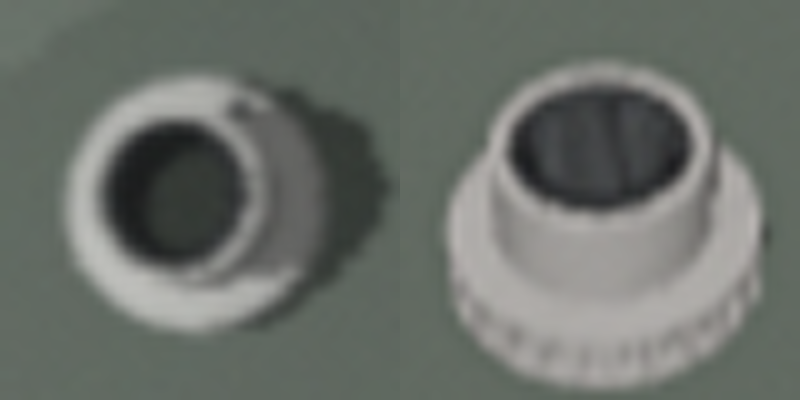

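```bash
cat > fit.py <<'E'
from h import *
from scipy.optimize import minimize
from scipy.ndimage import map_coordinates, gaussian_filter
def grad(im,s=0.7):
    g=cv2.cvtColor(im,cv2.COLOR_BGR2GRAY).astype(float)
    g=gaussian_filter(g,s); gy,gx=np.gradient(g); return gx,gy
def circ(r,z,n=120):
    t=np.linspace(0,2*np.pi,n,endpoint=False); return np.c_[r*np.cos(t),r*np.sin(t),0*t+z]
def rect(a,b,z,n=40):
    u=np.linspace(-.95,.95,n); o=np.ones(n)
    return [np.c_[u*a/2,o*s*b/2,0*u+z] for s in(1,-1)]+[np.c_[o*s*a/2,u*b/2,0*u+z] for s in(1,-1)]
def place(P,x,y,yaw,z0=.002):
    c,s=np.cos(yaw),np.sin(yaw); return P@np.array([[c,s,0],[-s,c,0],[0,0,1]])+[x,y,z0]
def score(n,G,curves,p):
    tot=0;
    for P in curves:
        Q=place(P,*p); uv=proj(n,Q)
        t=np.gradient(uv,axis=0); nn=np.c_[t[:,1],-t[:,0]]; nn/=np.linalg.norm(nn,axis=1)[:,None]
        gx=map_coordinates(G[0],[uv[:,1],uv[:,0]],order=3); gy=map_coordinates(G[1],[uv[:,1],uv[:,0]],order=3)
        tot+=np.sum(np.abs(gx*nn[:,0]+gy*nn[:,1]))
    return tot
def fit(views,imgs,curves,p0,step=(.004,.004,.06)):
    Gs={n:grad(imgs[n],1.2) for n in views}; G2={n:grad(imgs[n],.7) for n in views}
    best=None
    for dx in(-1,0,1):
      for dy in(-1,0,1):
       for da in((-1,0,1) if step[2] else (0,)):
        st=np.array(p0)+np.array([dx,dy,da])*step
        sc=[.001,.001,.02 if step[2] else 0]
        f=lambda v,G:-sum(score(n,G[n],curves,st+v*sc) for n in views)
        r=minimize(f,np.zeros(3),args=(Gs,),method="Nelder-Mead",options=dict(xatol=.02,fatol=.1))
        if best is None or r.fun<best[0]: best=(r.fun,st+r.x*sc)
    st=best[1]; r=minimize(lambda v:-sum(score(n,G2[n],curves,st+v*sc) for n in views),np.zeros(3),method="Nelder-Mead",options=dict(xatol=.005,fatol=.1))
    return st+r.x*sc,-r.fun
def overlay(im,n,curves,p,c,r,s=10):
    x,y=c; big=cv2.resize(im[y-r:y+r,x-r:x+r],None,fx=s,fy=s,interpolation=cv2.INTER_CUBIC)
    for P in curves:
        uv=proj(n,place(P,*p)); q=((uv-[x-r,y-r]+.5)*s-.5)
        for a in q:
            cv2.circle(big,(int(round(a[0])),int(round(a[1]))),0,(0,0,255),-1)
    return big
E
cat > m.py <<'E'
from fit import *
imgs={n:cv2.imread(f"pics/{n}0.png") for n in("top","side")}
drive=rect(.084,.084,.062)+[circ(.027,.085)]
pul=[circ(.024,.038),circ(.0345,.014)]
std=rect(.076,.046,.030)
E
python3 - <<'E'
from m import *
out=[]
for nm,cv,p0,st in(("drive",drive,(.535,.006,-2.73),(.004,.004,.06)),("pulley",pul,(*onz("top",(200,230),.03)[:2],0),(.004,.004,0)),("stand",std,(*onz("top",(386,233),.03)[:2],0.),(.004,.004,.06))):
    for v in(("top",),("side",),("top","side")):
        p,s=fit(v,imgs,cv,p0,st); print(nm,v,np.round(p[:2]*1000,2),np.degrees(p[2]).round(2),s)
    row=[]
    for n in("top","side"):
        c=proj(n,[p[0],p[1],.05])[0].astype(int); row.append(overlay(imgs[n],n,cv,p,c,26,15))
    cv2.imwrite(f"pics/o_{nm}.png",np.hstack(row))
E
```

```text
drive ('top',) [539.   6.] -159.86 3355.9991634995613
drive ('side',) [539.   2.] -159.86 2054.299928022316
drive ('top', 'side') [539.   6.] -159.86 5209.237253326826
pulley ('top',) [478.51 260.  ] 0.0 4969.184211035021
pulley ('side',) [480.79 255.86] 0.0 4694.468787393633
pulley ('top', 'side') [479.58 255.93] 0.0 9432.313367880264
stand ('top',) [ 467.73 -236.01] -3.14 3013.477450444731
stand ('side',) [ 465.44 -242.37] 3.44 2738.4886424727715
stand ('top', 'side') [ 466.36 -236.18] 1.77 5036.57401342191
```

```bash
kill -- -$(cat /tmp/bash_jobs.1000/ec44936500d1/pid); cat /tmp/bash_jobs.1000/ec44936500d1/stdout
python3 - <<'E'
s=open('fit.py').read()
s=s.replace("order=3)","order=3,prefilter=False)").replace("gy,gx=np.gradient(g); return gx,gy","gy,gx=np.gradient(g); return spline_filter(gx),spline_filter(gy)").replace("import map_coordinates,","import map_coordinates, spline_filter,")
s=s.replace("fatol=.1)","fatol=.1,maxiter=150)")
open('fit.py','w').write(s)
E
time timeout 500 python3 run1.py
```

```text
drive ('top',) [541.51   2.95] -159.72 3886.9142366672345
drive ('side',) [534.85  13.7 ] -162.99 2237.230478945315
drive ('top', 'side') [540.73   3.03] -158.23 5697.2120467585455
pulley ('top',) [480.16 260.1 ] 0.0 5247.539182311331
pulley ('side',) [479.88 255.57] 0.0 4825.3218941235
pulley ('top', 'side') [479.38 256.17] 0.0 9444.82015457796
stand ('top',) [ 467.73 -236.04] -3.45 3014.396379814001
stand ('side',) [ 464.57 -241.12] 2.86 2810.655833750698
stand ('top', 'side') [ 466.77 -236.91] -2.75 5337.755414582123
real	0m27.243s
user	0m27.422s
sys	0m0.268s
```

Run:
```python
import cv2,numpy as np
a=[cv2.imread(f"pics/o_{n}.png") for n in("drive","pulley","stand")]
for n,i in zip("dps",a): print(i.shape)
```

```text
(364, 728, 3)
(364, 728, 3)
(364, 728, 3)
```

View pics/o_drive.png

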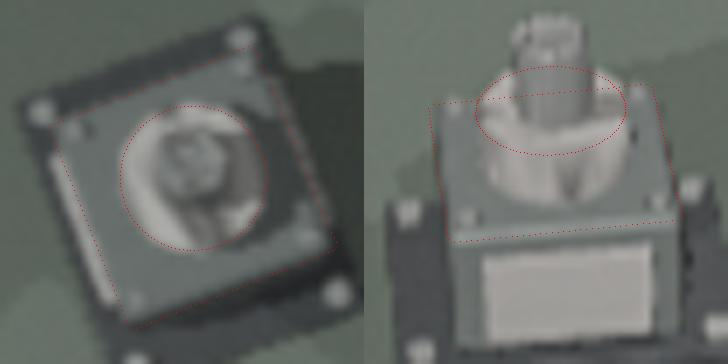

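View pics/o_pulley.png

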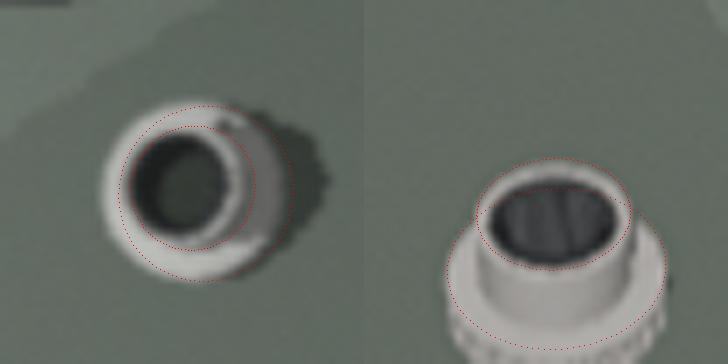

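View pics/o_stand.png

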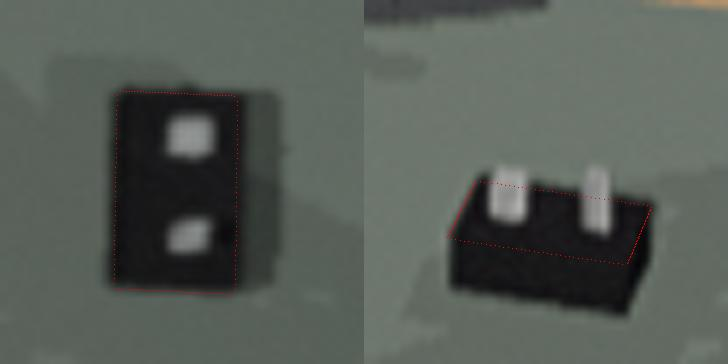

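```bash
cat > run2.py <<'E'
from m import *
A=dict(drive=([circ(.027,.085),circ(.027,.062)]+rect(.126,.104,.0),(.5405,.001,-2.76)),
 dr2=(rect(.084,.084,.062)+rect(.126,.104,.0)+[circ(.027,.085)],(.5405,.001,-2.76)),
 pulley=([circ(.024,.038),circ(.0345,.014),circ(.0345,0)],(.480,.257,0)),
 stand=(rect(.076,.046,.030)+rect(.076,.046,.0)+[],(.467,-.237,0)))
for nm,(cv,p0) in A.items():
    row=[]
    for v in("top","side"):
        p,s=fit((v,),imgs,cv,p0,(.003,.003,0.03 if nm!="pulley" else 0)); print(nm,v,np.round(p[:2]*1000,2),np.degrees(p[2]).round(2),s)
        c=proj(v,[p[0],p[1],.05])[0].astype(int); row.append(overlay(imgs[v],v,cv,p,c,30,7))
    cv2.imwrite(f"pics/o_{nm}.png",cv2.resize(np.hstack(row),(798,399)))
E
timeout 500 python3 run2.py
```

```text
drive top [542.89   2.78] -164.95 5044.195932691233
drive side [539.39   1.17] -159.27 3583.524838184881
dr2 top [541.3    3.29] -159.98 5231.173919941006
dr2 side [538.42   2.45] -159.42 3516.745236332695
pulley top [478.47 257.36] 0.0 6786.278566031368
pulley side [479.77 256.29] 0.0 5992.022907652912
stand top [ 468.7 -237.7] -2.28 5231.602953150778
stand side [ 466.85 -243.91] -3.6 5509.512438629964
```

View pics/o_dr2.png

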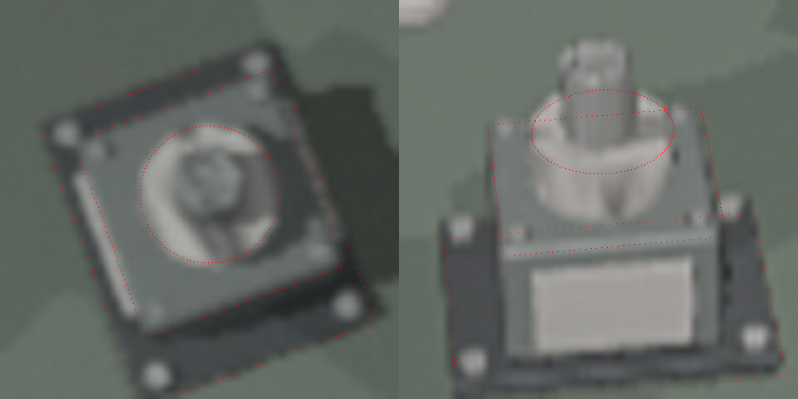

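View pics/o_pulley.png

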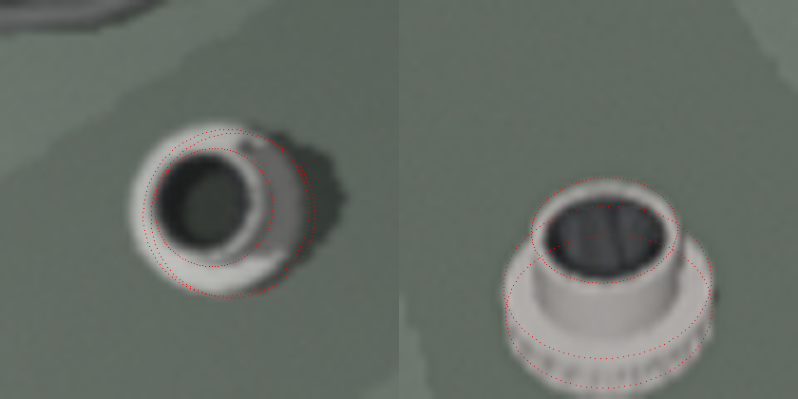

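View pics/o_stand.png

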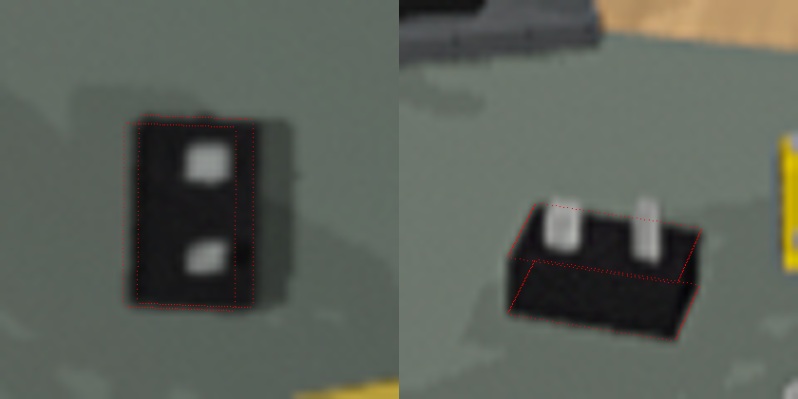

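```bash
cat > plan.py <<'E'
from h import *
from scipy.spatial.transform import Rotation as Ro
def cur():
    o=sensors.get_obs(); R=Ro.from_euler("xyz",o["tcp_rot"],degrees=True); return o,np.array(o["ee_pos"]),R
def target(jaw): # tool x down, tool z along jaw angle (deg)
    a=np.radians(jaw); z=np.array([np.cos(a),np.sin(a),0]); x=np.array([0,0,-1.]); return Ro.from_matrix(np.c_[x,np.cross(z,x),z])
def delta(p,jaw):
    o,q,R=cur(); best=None
    for k in(0,180):
        T=target(jaw+k); rv=(R.inv()*T).as_rotvec(degrees=True)
        if best is None or abs(np.linalg.norm(rv))<abs(np.linalg.norm(best[0])): best=(rv,T)
    rv,T=best
    d=np.array(p)-q
    print("t",round(o["time"],3),"pos",np.round(q*1000,2),"q6",np.round(o["q"],1),"F",np.round(o["wrist_force"],1),"open",round(o["opening"]*1000,2))
    print("jaw angle now",np.degrees(np.arctan2(*R.as_matrix()[1::-1,2])).round(2),"R\n",R.as_matrix().round(4))
    print("turn",rv.round(2),"shift mm in cur tool",(R.inv().apply(d)*1000).round(2),"in target tool",(T.inv().apply(d)*1000).round(2))
E
python3 - <<'E'
from plan import *
print(onz("top",(430,283),.06))
delta([.448,-.238,.15],87)
E
```

```text
[ 0.33848213 -0.33936595  0.06      ]
t 0.1 pos [ 240.52 -494.39  230.68] q6 [-64.1   5.   10.   95.1  -0.   90. ] F [-1.1  0.6 -0.1] open 85.15
jaw angle now -64.06 R
 [[-5.000e-04  8.992e-01  4.375e-01]
 [ 1.000e-03  4.375e-01 -8.992e-01]
 [-1.000e+00 -0.000e+00 -1.100e-03]]
turn [ 2.894e+01 -6.000e-02  2.000e-02] shift mm in cur tool [  80.83  298.74 -139.69] in target tool [  80.68  193.78 -266.9 ]
```

{"fn": "carry_out", "kwargs": {
  "increments": [
    [0, 0, 0, 0, 30, -14, 100],
    [0, 0, 0, 0, 50, -23, 100],
    [0, 0, 0, 0, 50, -23, 100],
    [0, 0, 0, 0, 50, -23, 100],
    [0, 0, 0, 0, 50, -23, 100],
    [0, 0, 0, 0, 45, -20, 100],
    [0, 0, 0, 0, 24, -13, 100],
    [9.5, 0, 0, 0, 0, 0, 100],
    [9.5, 0, 0, 20, 0, 0, 60],
    [9.9, 0, 0, 30, 0, 0, 50],
    [0, 0, 0, 30, 0, 0, 50],
    [0, 0, 0, 0, 0, 0, 50]
  ],
  "squeeze": 20
}}

```text
time: 1.6
ee_pos: [0.4474, -0.2381, 0.1491]
tcp_rot: [-115.1, 89.7, 151.9]
wrist_force: [-1.0, -0.5, 0.2]
opening: 0.0428
```

Run:
```python
from plan import *
delta([.448,-.238,.15],87)
row=[]
for n in("top","side"):
    im=cv2.cvtColor(vision.camera(n),cv2.COLOR_RGB2BGR); cv2.imwrite(f"pics/{n}1.png",im)
    x,y=proj(n,[.448,-.238,.09])[0].astype(int); print(n,x,y)
    row.append(cv2.resize(im[y-40:y+40,x-40:x+40],(400,400),interpolation=cv2.INTER_CUBIC))
cv2.imwrite("pics/z1.png",np.hstack(row))
```

```text
t 1.6 pos [ 447.45 -238.11  149.07] q6 [-28.   -1.5  -5.7  86.1   0.  154.9] F [-1.  -0.5  0.2] open 42.81
jaw angle now -92.94 R
 [[-0.0039  0.9987 -0.0513]
 [ 0.0021 -0.0513 -0.9987]
 [-1.     -0.004  -0.0019]]
turn [ 0.06 -0.11  0.23] shift mm in cur tool [-0.93  0.54 -0.14] in target tool [-0.93  0.55 -0.14]
top 391 239
side 307 159
```

View pics/z1.png

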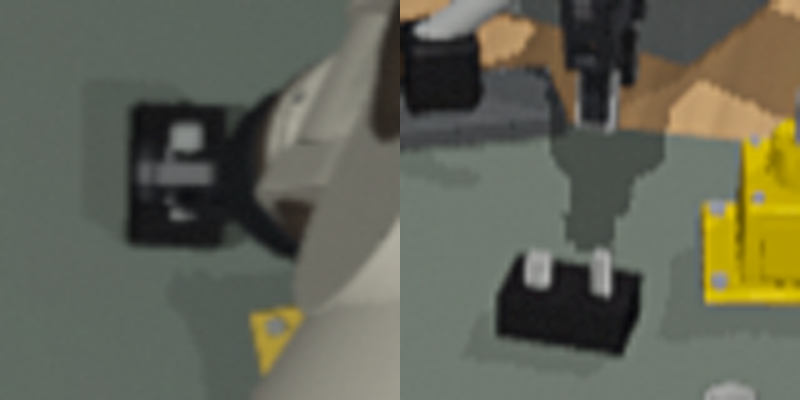

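Run:
```python
from plan import *
print(proj("side",[[.44745,-.2381,.149],[.44745,-.2381,.056],[.4575,-.2381,.149],[.4474,-.217,.149]]))
im=cv2.imread("pics/side1.png")
a=cv2.resize(im[130:200,275:335],None,fx=8,fy=8,interpolation=cv2.INTER_CUBIC); cv2.imwrite("pics/z2.png",a)
```

```text
[[307.81247657 141.25379481]
 [306.92678638 169.7942915 ]
 [304.23480861 140.88281855]
 [306.42041369 144.97460784]]
```

View pics/z2.png

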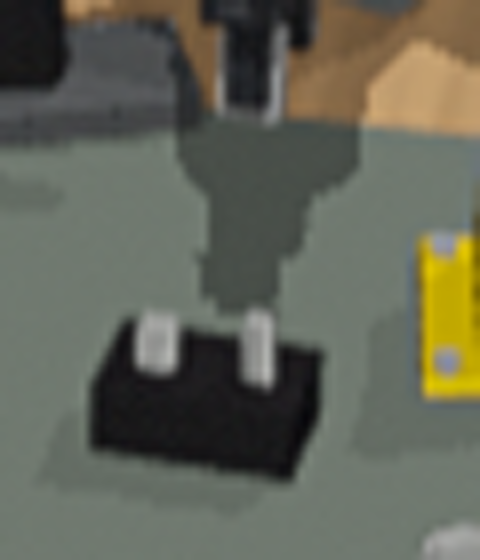

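{"fn": "carry_out", "kwargs": {
  "increments": [
    [0, 0, 0.2, 20, -0.4, 0, 40],
    [0, 0, 0, 30, 0, 0, 30],
    [0, 0, 0, 30, 0, 0, 25],
    [0, 0, 0, 14, 0, 0, 25],
    [0, 0, 0, 6, 0, 0, 25],
    [0, 0, 0, 0, 0, 0, 25]
  ]
}}

```text
time: 2.45
ee_pos: [0.449, -0.239, 0.0521]
tcp_rot: [85.3, 89.8, -7.7]
wrist_force: [-1.2, -0.1, 0.3]
opening: 0.0214
```

```bash
cat > look.py <<'E'
import sys
from plan import *
tag=sys.argv[1]; p=np.array(eval(sys.argv[2])); r=int(sys.argv[3]) if len(sys.argv)>3 else 25
delta(p,float(sys.argv[4]) if len(sys.argv)>4 else 87)
row=[]
for n in("top","side"):
    im=cv2.cvtColor(vision.camera(n),cv2.COLOR_RGB2BGR); cv2.imwrite(f"pics/{n}_{tag}.png",im)
    x,y=proj(n,p)[0].astype(int); print(n,"crop origin",x-r,y-r,"scale",400/(2*r))
    row.append(cv2.resize(im[y-r:y+r,x-r:x+r],(400,400),interpolation=cv2.INTER_CUBIC))
cv2.imwrite(f"pics/z_{tag}.png",np.hstack(row))
E
python3 look.py a "[.447,-.238,.048]"
```

```text
t 2.45 pos [ 448.96 -238.98   52.11] q6 [-2.810e+01 -5.000e-01 -1.540e+01  7.480e+01  1.000e-01  1.549e+02] F [-1.2 -0.1  0.3] open 21.43
jaw angle now -92.96 R
 [[ 4.300e-03  9.987e-01 -5.160e-02]
 [-6.000e-04 -5.160e-02 -9.987e-01]
 [-1.000e+00  4.300e-03  4.000e-04]]
turn [ 0.04  0.02 -0.25] shift mm in cur tool [ 4.11 -2.03 -0.88] in target tool [ 4.11 -2.01 -0.88]
top crop origin 362 215 scale 8.0
side crop origin 282 147 scale 8.0
```

View pics/z_a.png

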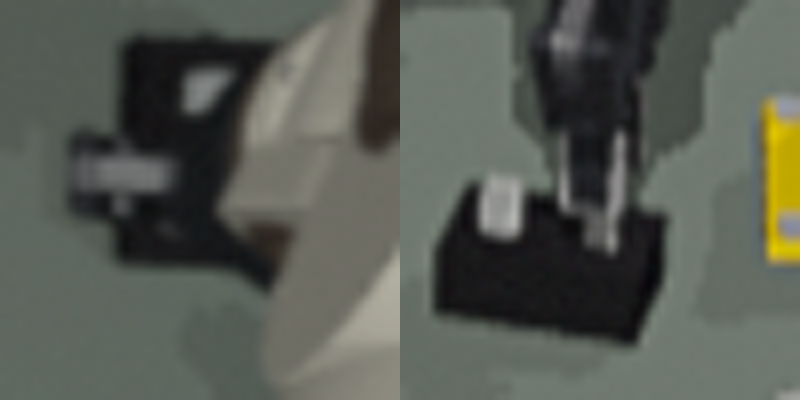

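{"fn": "carry_out", "kwargs": {
  "increments": [
    [0, 0, -0.25, 2, -2, 0, 25],
    [0, 0, 0, 2, 0, 0, 20],
    [0, 0, 0, 0, 0, 0, 17]
  ]
}}

```text
time: 2.92
ee_pos: [0.4465, -0.2386, 0.0471]
tcp_rot: [-96.2, 89.9, 170.9]
wrist_force: [-0.3, 0.4, 0.8]
opening: 0.0148
```

{"fn": "carry_out", "kwargs": {
  "increments": [
    [0, 0, 0, 0, 0, 0, 15]
  ]
}}

```text
time: 3.05
ee_pos: [0.4466, -0.2387, 0.0473]
tcp_rot: [-89.4, 89.9, 177.7]
wrist_force: [0.2, 0.1, 0.8]
opening: 0.0128
```

{"fn": "carry_out", "kwargs": {
  "increments": [
    [0, 0, 0, 0, 0, 0, 13]
  ]
}}

```text
time: 3.18
ee_pos: [0.4466, -0.2387, 0.0473]
tcp_rot: [-89.2, 90.0, 177.9]
wrist_force: [0.3, 0.8, 0.3]
opening: 0.0113
```

{"fn": "carry_out", "kwargs": {
  "increments": [
    [0, 0, 0, 0, 0, 0, 11.5]
  ]
}}

```text
time: 3.3
ee_pos: [0.4466, -0.2387, 0.0473]
tcp_rot: [-87.3, 90.0, 179.8]
wrist_force: [0.7, 0.5, -0.2]
opening: 0.0099
```

{"fn": "carry_out", "kwargs": {
  "increments": [
    [0, 0, 0, 0, 0, 0, 10]
  ]
}}

```text
time: 3.42
ee_pos: [0.4466, -0.2387, 0.0473]
tcp_rot: [-88.2, 90.0, 178.8]
wrist_force: [0.5, 0.5, -0.1]
opening: 0.0085
```

{"fn": "carry_out", "kwargs": {
  "increments": [
    [0, 0, 0, 0, 0, 0, 9]
  ]
}}

```text
time: 3.55
ee_pos: [0.4466, -0.2387, 0.0473]
tcp_rot: [-85.0, 90.0, -177.9]
wrist_force: [-0.4, 0.2, 0.6]
opening: 0.0075
```

{"fn": "carry_out", "kwargs": {
  "increments": [
    [0, 0, 0, 0, 0, 0, 5],
    [0, 0, 0, 0, 0, 0, 0]
  ]
}}

```text
time: 3.8
ee_pos: [0.4466, -0.2387, 0.0473]
tcp_rot: [-82.8, 90.0, -175.7]
wrist_force: [0.7, -1.0, 1.3]
opening: 0.0072
```

{"fn": "carry_out", "kwargs": {
  "increments": [
    [0, 0, 0, -3, 0, 0, 0],
    [0, 0, 0, -5, 0, 0, 0],
    [0, 0, 0, -10, 0, 0, 0]
  ],
  "squeeze": 30
}}

```text
time: 4.18
ee_pos: [0.4464, -0.2386, 0.0656]
tcp_rot: [-100.1, 89.9, 167.0]
wrist_force: [0.2, -1.2, -0.8]
opening: 0.0068
```

Run:
```python
from plan import *
delta([.5407,.001,.180],110.3)
```

```text
t 4.175 pos [ 446.38 -238.56   65.59] q6 [-28.1  -0.9 -14.3  76.7  -0.  154.8] F [ 0.2 -1.2 -0.8] open 6.77
jaw angle now -92.96 R
 [[-1.400e-03  9.987e-01 -5.160e-02]
 [ 3.000e-04 -5.160e-02 -9.987e-01]
 [-1.000e+00 -1.400e-03 -2.000e-04]]
turn [-23.26  -0.03   0.08] shift mm in cur tool [-114.46   81.67 -244.14] in target tool [-114.41  171.57 -191.96]
```

{"fn": "carry_out", "kwargs": {
  "increments": [
    [0, 0, 0, -40, 0, 0, 0],
    [0, 0, 0, -50, 0, 0, 0],
    [0, 0, 0, -25, 20, -60, 0],
    [0, 0, 0, 0, 20, -60, 0],
    [0, 0, 0, 0, 20, -60, 0],
    [-8, 0, 0, 0, 8, -40, 0],
    [-8, 0, 0, 0, 0, -18, 0],
    [-7.3, 0, 0, 0, 0, 0, 0],
    [0, 0, 0, 0, 0, 0, 0]
  ]
}}

```text
time: 5.3
ee_pos: [0.522, -0.0104, 0.1788]
tcp_rot: [-108.9, 90.0, -178.6]
wrist_force: [0.5, 0.1, 0.1]
opening: 0.0063
```

```bash
python3 look.py b "[.528,-.0035,.135]" 25 110.3
```

```text
t 5.3 pos [522.03 -10.42 178.81] q6 [ -1.1   0.4  -0.5  89.1  -0.  158.5] F [0.5 0.1 0.1] open 6.3
jaw angle now -69.67 R
 [[-3.000e-04  9.377e-01  3.474e-01]
 [-0.000e+00  3.474e-01 -9.377e-01]
 [-1.000e+00 -3.000e-04 -1.000e-04]]
turn [ 0.03 -0.01  0.02] shift mm in cur tool [43.81  8.02 -4.41] in target tool [43.81  8.   -4.42]
top crop origin 273 181 scale 8.0
side crop origin 233 163 scale 8.0
```

View pics/z_b.png

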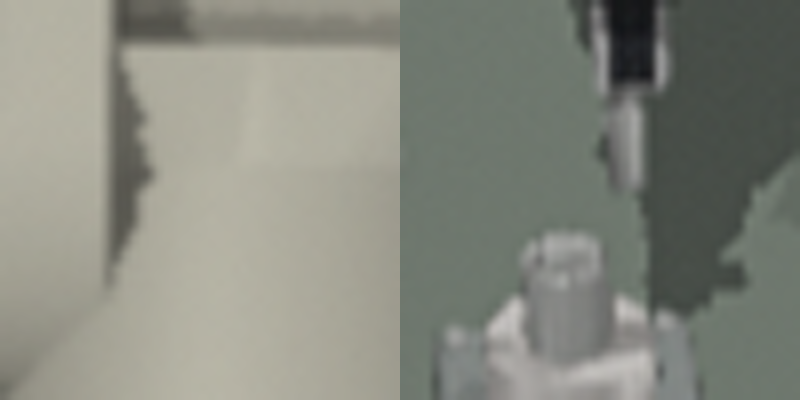

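Run:
```python
from plan import *
a=cv2.imread("pics/side_b.png"); b=cv2.imread("pics/top0.png")
def c(im,x,y,r): 
    p=im[y-r:y+r,x-r:x+r].astype(float); p=np.clip((p-p.min())*255/(p.max()-p.min()),0,255).astype(np.uint8)
    return cv2.resize(p,(400,400),interpolation=cv2.INTER_CUBIC)
cv2.imwrite("pics/zs.png",np.hstack([c(a,254,204,15),c(b,297,205,15)]))
p=np.array([.540,.001])
for yaw in(-160,20):
  d=np.array([np.cos(np.radians(yaw)),np.sin(np.radians(yaw))])
  for z,r in((.119,13),(.087,7.2),(.087,18.8),(.119,0),(.087,27)):
    P=[*(p+d*r/1000),z]; 
    s=proj("side",P)[0]; t=proj("top",P)[0]; print(yaw,z,r,"side zoom",((s-[239,189]+.5)*400/30).round(),"top zoom",((t-[282,190]+.5)*400/30).round()+[400,0])
```

```text
-160 0.119 13 side zoom [266.  74.] top zoom [632. 235.]
-160 0.087 7.2 side zoom [240. 215.] top zoom [618. 231.]
-160 0.087 18.8 side zoom [301. 210.] top zoom [639. 286.]
-160 0.119 0 side zoom [196.  79.] top zoom [608. 171.]
-160 0.087 27 side zoom [344. 207.] top zoom [654. 326.]
20 0.119 13 side zoom [127.  84.] top zoom [584. 107.]
20 0.087 7.2 side zoom [164. 220.] top zoom [593. 162.]
20 0.087 18.8 side zoom [103. 225.] top zoom [572. 106.]
20 0.119 0 side zoom [196.  79.] top zoom [608. 171.]
20 0.087 27 side zoom [ 60. 229.] top zoom [557.  67.]
```

View pics/zs.png

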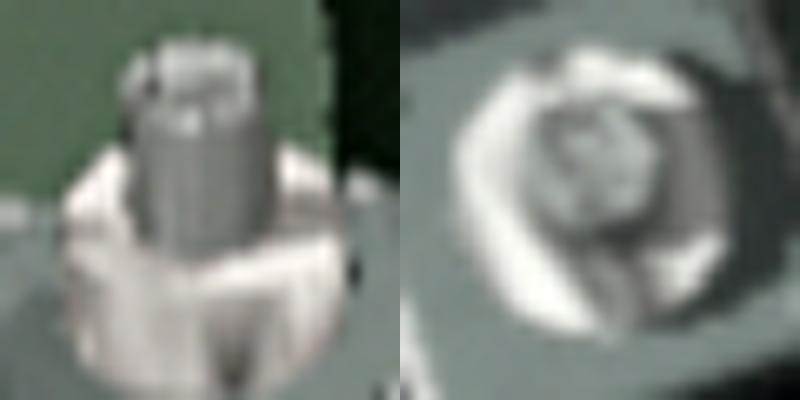

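Run:
```python
from plan import *
a=cv2.imread("pics/side0.png"); b=cv2.imread("pics/top0.png")
def c(im,x,y,r): 
    p=im[y-r:y+r,x-r:x+r].astype(float).max(2); p=np.clip((p-60)*255/190,0,255).astype(np.uint8)
    return cv2.resize(p,(266,266),interpolation=cv2.INTER_CUBIC)
cv2.imwrite("pics/zs.png",np.vstack([np.hstack([c(a,254,204,16),c(a,333,210,16),c(a,333,264,16)]),np.hstack([c(b,297,205,16),c(b,308,280,16),c(b,230,292,16)])]))
```

```text
(no output)
```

View pics/zs.png

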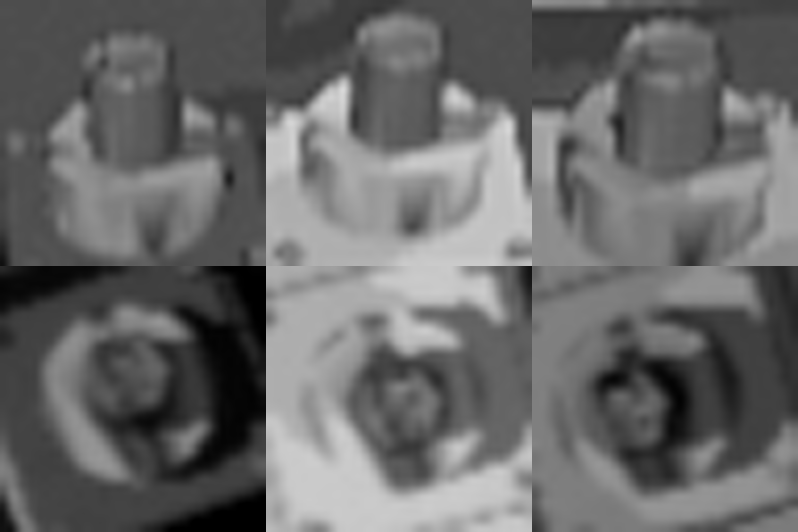

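```bash
cat > edge.py <<'E'
from plan import *
from scipy.ndimage import gaussian_filter1d
def prof(im,row,c0,c1,s=0.8):
    g=cv2.cvtColor(im,cv2.COLOR_BGR2GRAY).astype(float)[row]; d=np.gradient(gaussian_filter1d(g,s)); return g[c0:c1],d[c0:c1]
E
python3 - <<'E'
from edge import *
im=cv2.imread("pics/side_b.png")
print("shaft"); 
for r in range(190,212,1): print(r,prof(im,r,242,266)[0].astype(int))
print("key")
for r in range(172,190): print(r,prof(im,r,252,270)[0].astype(int))
for z in(.119,.116,.11,.1,.09): print(z,proj("side",[.540,.001,z])[0].round(2))
for z in(.18,.17,.16,.15,.14): print(z,proj("side",[.522,-.0104,z])[0].round(2))
E
```

```text
shaft
190 [116 115 115 115 116 116 115 115 116 113 114 115 113 114 115 115 115 116
 116 117 119  99  76  74]
191 [116 116 116 116 115 116 116 115 112 116 116 121 113 116 115 114 114 115
 116 116 118 101  76  74]
192 [116 115 115 115 115 115 115 115 114 146 147 146 142 148 135 124 115 115
 115 117 115 101  76  74]
193 [116 115 115 115 115 114 118 144 135 166 164 161 160 164 154 145 114 113
 116 115 118 116  81  74]
194 [116 116 116 116 115 115 134 155 136 161 157 153 146 146 147 151 111 113
 116 116 117 118  79  73]
195 [115 116 115 117 114 116 139 137 113 147 145 141 132 132 138 146 111 113
 114 117 117 118  78  73]
196 [115 115 116 115 115 115 126 127 125 140 132 131 131 140 142 146 117 114
 116 116 118 116  78  75]
197 [116 115 116 116 115 115 113 125 140 145 146 155 135 146 143 134 117 114
 115 114 116 101  76  73]
198 [116 115 116 114 114 113 103 126 132 141 152 160 133 135 132 120 111 111
 115 115 116 100  75  73]
199 [116 115 116 114 115 117 102 123 128 132 136 138 129 127 125 117 112 110
 126 117 116 114  77  73]
200 [116 115 113 114 134 164 132 123 129 133 134 134 130 128 125
[... 2090 characters left out ...]
  73  76  76  77  75]
184 [115 115 115 115 117 116 115  91 109 128 148 105  75  74  75  75  76  75]
185 [116 115 116 115 115 116 116  92 107 124 137 103  76  74  74  75  75  75]
186 [115 115 115 116 116 116 115 101 104 118 115  91  74  75  76  76  76  76]
187 [116 115 115 116 116 115 117 110 109 116 100  75  74  74  75  75  76  74]
188 [115 116 115 116 115 116 115 115 116 117 116  78  73  75  76  75  77  76]
189 [116 115 115 115 115 116 117 117 116 117 117  80  73  74  75  76  75  75]
0.119 [253.23 194.42]
0.116 [253.27 195.4 ]
0.11 [253.36 197.37]
0.1 [253.5  200.63]
0.09 [253.64 203.85]
0.18 [260.73 172.08]
0.17 [260.84 175.55]
0.16 [260.94 178.99]
0.15 [261.05 182.39]
0.14 [261.16 185.77]
```

{"fn": "carry_out", "kwargs": {
  "increments": [
    [0, 0, 0, 0, 20.8, 21.6, 0],
    [0, 0, 0, 15, 0, 0, 0],
    [0, 0, 0, 19.8, 0, 0, 0],
    [0, 0, 0, 0, 0, -3, 0],
    [0, 0, 0, 0, 0, 0, 0]
  ]
}}

```text
time: 6.02
ee_pos: [0.5476, -0.0207, 0.1439]
tcp_rot: [-118.9, 90.0, 171.5]
wrist_force: [-0.3, 0.2, -1.2]
opening: 0.0061
```

```bash
python3 look.py c "[.540,.001,.125]" 25 110.3
```

```text
t 6.025 pos [547.56 -20.7  143.9 ] q6 [ -2.2   3.9  -0.8  85.4   0.  157.5] F [-0.3  0.2 -1.2] open 6.11
jaw angle now -69.69 R
 [[-7.000e-04  9.378e-01  3.471e-01]
 [ 1.000e-04  3.471e-01 -9.378e-01]
 [-1.000e+00 -6.000e-04 -3.000e-04]]
turn [ 0.01 -0.02  0.03] shift mm in cur tool [ 18.9    0.45 -22.97] in target tool [ 18.9    0.44 -22.98]
top crop origin 272 176 scale 8.0
side crop origin 228 167 scale 8.0
```

View pics/z_c.png

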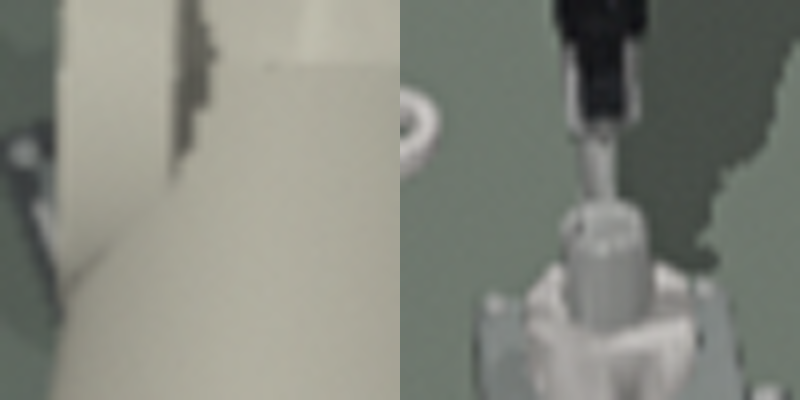

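{"fn": "carry_out", "kwargs": {
  "increments": [
    [0, 0, 0, 0, 0, -1, 0],
    [0, 0, 0, 0, 0, -1, 0],
    [0, 0, 0, 0, 0, -0.3, 0]
  ]
}}

```text
time: 6.5
ee_pos: [0.5471, -0.0187, 0.1435]
tcp_rot: [-114.7, 90.0, 175.6]
wrist_force: [0.5, -0.1, 0.3]
opening: 0.0063
```

{"fn": "carry_out", "kwargs": {
  "increments": [
    [0, 0, 0, 0, 0, -0.6, 0]
  ]
}}

```text
time: 6.62
ee_pos: [0.5469, -0.0182, 0.1434]
tcp_rot: [-114.1, 89.9, 176.3]
wrist_force: [-0.5, 0.2, -0.3]
opening: 0.0063
```

{"fn": "carry_out", "kwargs": {
  "increments": [
    [0, 0, 0, 0, 0, -0.6, 0]
  ]
}}

```text
time: 6.75
ee_pos: [0.5466, -0.0176, 0.1434]
tcp_rot: [-113.2, 89.9, 177.1]
wrist_force: [-0.5, -0.5, -0.1]
opening: 0.0064
```

{"fn": "carry_out", "kwargs": {
  "increments": [
    [0, 0, 0, 0, 0, -0.6, 0]
  ]
}}

```text
time: 6.88
ee_pos: [0.5464, -0.017, 0.1434]
tcp_rot: [-114.5, 89.9, 175.9]
wrist_force: [-0.6, 0.1, -0.7]
opening: 0.0065
```

{"fn": "carry_out", "kwargs": {
  "increments": [
    [0, 0, 0, 0, 0, -0.6, 0]
  ]
}}

```text
time: 7.0
ee_pos: [0.5462, -0.0165, 0.1434]
tcp_rot: [-113.5, 89.9, 176.8]
wrist_force: [-0.3, 0.5, -1.1]
opening: 0.0068
```

{"fn": "carry_out", "kwargs": {
  "increments": [
    [0, 0, 0, 0, 0, -0.6, 0]
  ]
}}

```text
time: 7.12
ee_pos: [0.546, -0.0159, 0.1433]
tcp_rot: [-113.9, 89.9, 176.4]
wrist_force: [-0.0, -0.1, 0.1]
opening: 0.0065
```

{"fn": "carry_out", "kwargs": {
  "increments": [
    [0, 0, 0, 0, 0, -0.6, 0]
  ]
}}

```text
time: 7.25
ee_pos: [0.5458, -0.0153, 0.1434]
tcp_rot: [-112.9, 90.0, 177.4]
wrist_force: [-0.3, -0.0, 0.9]
opening: 0.0063
```

{"fn": "carry_out", "kwargs": {
  "increments": [
    [0, 0, 0, 0, 0, -0.6, 0]
  ]
}}

```text
time: 7.38
ee_pos: [0.5456, -0.0148, 0.1434]
tcp_rot: [-113.2, 90.0, 177.2]
wrist_force: [0.2, -0.1, -0.9]
opening: 0.0063
```

{"fn": "carry_out", "kwargs": {
  "increments": [
    [0, 0, 0, 0, 0, -0.6, 0]
  ]
}}

```text
time: 7.5
ee_pos: [0.5454, -0.0142, 0.1434]
tcp_rot: [-114.6, 89.9, 175.8]
wrist_force: [0.9, -0.6, -0.4]
opening: 0.0066
```

{"fn": "carry_out", "kwargs": {
  "increments": [
    [0, 0, 0, 0, 0, -0.6, 0]
  ]
}}

```text
time: 7.62
ee_pos: [0.5452, -0.0137, 0.1434]
tcp_rot: [-105.2, 90.0, -174.9]
wrist_force: [0.2, -0.7, -0.4]
opening: 0.0064
```

{"fn": "carry_out", "kwargs": {
  "increments": [
    [0, 0, 0, 0, 0, -0.6, 0]
  ]
}}

```text
time: 7.75
ee_pos: [0.5451, -0.0133, 0.1435]
tcp_rot: [-77.2, 90.0, -146.9]
wrist_force: [0.3, -1.4, 0.5]
opening: 0.0066
```

{"fn": "carry_out", "kwargs": {
  "increments": [
    [0, 0, 0, 0, 0, -0.5, 0]
  ]
}}

```text
time: 7.88
ee_pos: [0.5449, -0.0129, 0.1435]
tcp_rot: [-62.1, 90.0, -131.8]
wrist_force: [0.6, -2.1, 0.2]
opening: 0.0063
```

```bash
python3 look.py d "[.540,.001,.125]" 25 110.3
```

```text
t 7.875 pos [544.94 -12.91 143.47] q6 [ -1.3   3.5  -1.3  85.3  -0.  158.3] F [ 0.6 -2.1  0.2] open 6.33
jaw angle now -69.67 R
 [[-5.000e-04  9.377e-01  3.474e-01]
 [-6.000e-04  3.474e-01 -9.377e-01]
 [-1.000e+00 -7.000e-04  4.000e-04]]
turn [0.03 0.02 0.04] shift mm in cur tool [ 18.46   0.21 -14.76] in target tool [ 18.47   0.19 -14.76]
top crop origin 272 176 scale 8.0
side crop origin 228 167 scale 8.0
```

View pics/z_d.png

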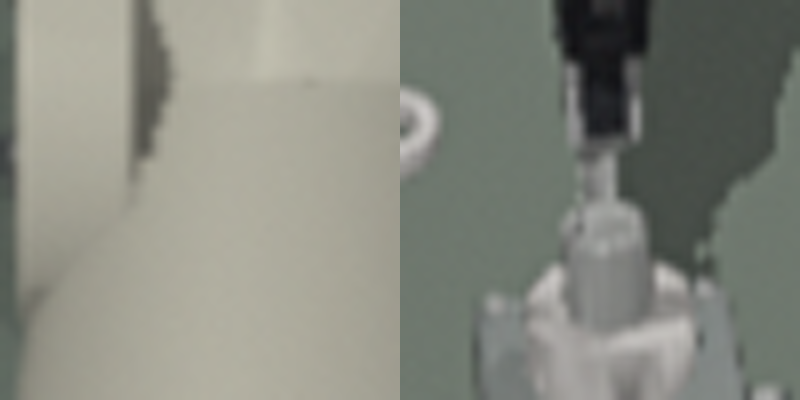

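{"fn": "carry_out", "kwargs": {
  "increments": [
    [0, 0, 0, 0, 0, 3, 0],
    [0, 0, 0, -13, 0, 0, 0],
    [0, 0, 0, -12, 0, 0, 0],
    [0, 0, 0, 0, 14.3, -9.9, 0],
    [0, 0, 0, 0, 0, -8, 0],
    [0, 0, 0, 0, 0, -2, 0],
    [0, 0, 0, 0, 0, 0, 0],
    [0, 0, 0, 0, 0, 0, 0]
  ]
}}

```text
time: 8.98
ee_pos: [0.5522, 0.008, 0.1683]
tcp_rot: [-109.8, 89.9, -179.5]
wrist_force: [1.0, -0.1, -0.6]
opening: 0.0066
```

```bash
python3 look.py e "[.540,.001,.125]" 25 110.3
```

```text
t 8.975 pos [552.22   8.04 168.26] q6 [  0.8   4.5   2.6  88.2   0.  160.5] F [ 1.  -0.1 -0.6] open 6.64
jaw angle now -69.66 R
 [[-1.100e-03  9.377e-01  3.476e-01]
 [-0.000e+00  3.476e-01 -9.377e-01]
 [-1.000e+00 -1.000e-03 -4.000e-04]]
turn [ 0.04 -0.02  0.06] shift mm in cur tool [ 43.27 -13.86   2.37] in target tool [ 43.26 -13.91   2.37]
top crop origin 272 176 scale 8.0
side crop origin 228 167 scale 8.0
```

View pics/z_e.png

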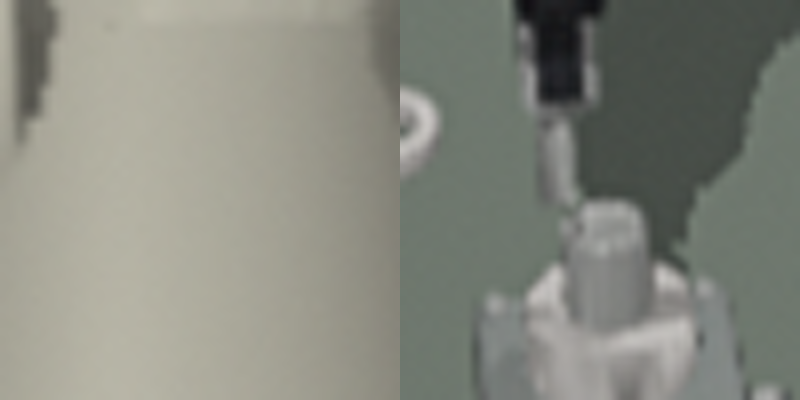

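Run:
```python
from edge import *
im=cv2.imread("pics/side_e.png")
for r in list(range(178,195)): print(r,prof(im,r,240,262)[0].astype(int))
print([proj("side",[.55222,.00804,z])[0].round(2) for z in(.168,.16,.15,.14,.128)])
```

```text
178 [115 115 116 132 142  58  29  30  32  30  46 122 114  78  75  76  76  75
  76  76  76  75]
179 [115 115 116 129 140  74  48  50  49  57  62  98 102  77  75  74  76  75
  76  76  75  77]
180 [116 115 114 124 135 109  94  93  81  82  85  87  86  74  74  76  76  76
  74  76  76  75]
181 [116 115 116 116 123 111 104 106  99  85  85  75  74  73  77  76  75  76
  76  76  75  75]
182 [115 116 115 116 116 101  91 119 128  95  75  74  75  75  75  77  75  76
  75  76  75  75]
183 [116 115 116 116 115 111 112 142 152 106  75  73  75  74  76  76  76  74
  76  75  77  76]
184 [115 115 115 117 115 108 127 143 151 116  76  73  75  76  75  74  75  76
  76  76  76  75]
185 [116 116 116 116 114 105 125 140 146 124  79  72  75  75  75  76  75  75
  76  75  75  76]
186 [116 114 115 116 115 108 120 137 144 123  79  73  75  76  74  75  75  75
  74  77  75  76]
187 [116 116 116 116 115 103 117 134 145 124  79  73  75  76  74  76  74  75
  76  76  75  76]
188 [116 115 115 116 115  97 111 131 149 125  78  71  76  75  77  75  75  73
  75  75  76  75]
189 [116 116 116 116 115  97 108 127 147 124  79  72  75  75  75  76  75  75
  76  76  74  76]
190 [115 115 115 116 115  99 105 122 142 133  99  73  70  72  72  72  73  73
  74  75  76  75]
191 [116 117 115 116 115 102 101 119 140 146 116  81  77  85  80  80  75  74
  73  75  75  76]
192 [115 115 116 116 115 108 106 114 119 134 115 135 136 138 135 141 120  93
  74  73  75  74]
193 [116 116 116 116 117 113 114 114 108 110 131 168 166 161 160 165 151 137
  88  73  75  76]
194 [116 116 116 115 116 115 115 117 131 124 133 162 158 152 150 149 150 154
 105  74  73  74]
[array([246.89, 178.85]), array([247.03, 181.6 ]), array([247.21, 185.01]), array([247.38, 188.4 ]), array([247.58, 192.41])]
```

{"fn": "carry_out", "kwargs": {
  "increments": [
    [0, 0, 0, 4, 0, 0.2, 0],
    [0, 0, 0, 4, 0, 0, 0],
    [0, 0, 0, 2, 0, 0, 0]
  ]
}}

```text
time: 9.45
ee_pos: [0.5523, 0.0079, 0.1578]
tcp_rot: [-111.1, 89.9, 179.2]
wrist_force: [-0.5, -0.4, -0.6]
opening: 0.0067
```

{"fn": "carry_out", "kwargs": {
  "increments": [
    [0, 0, 0, 1, 0, 0, 0]
  ]
}}

```text
time: 9.57
ee_pos: [0.5524, 0.0079, 0.1571]
tcp_rot: [-112.3, 89.9, 178.0]
wrist_force: [0.2, 0.5, -0.5]
opening: 0.0062
```

{"fn": "carry_out", "kwargs": {
  "increments": [
    [0, 0, 0, 1, 0, 0, 0]
  ]
}}

```text
time: 9.7
ee_pos: [0.5525, 0.008, 0.1564]
tcp_rot: [-115.6, 90.0, 174.7]
wrist_force: [-0.5, -0.0, -1.3]
opening: 0.0065
```

{"fn": "carry_out", "kwargs": {
  "increments": [
    [0, 0, 0, 1, 0, 0, 0]
  ]
}}

```text
time: 9.82
ee_pos: [0.5525, 0.008, 0.1554]
tcp_rot: [-111.0, 90.0, 179.3]
wrist_force: [-0.1, 0.8, -0.0]
opening: 0.0064
```

{"fn": "carry_out", "kwargs": {
  "increments": [
    [0, 0, 0, 1, 0, 0, 0]
  ]
}}

```text
time: 9.95
ee_pos: [0.5525, 0.008, 0.1544]
tcp_rot: [-115.8, 90.0, 174.6]
wrist_force: [0.2, -0.0, 0.2]
opening: 0.0064
```

{"fn": "carry_out", "kwargs": {
  "increments": [
    [0, 0, 0, 1, 0, 0, 0],
    [0, 0, 0, 1, 0, 0, 0]
  ]
}}

```text
time: 10.2
ee_pos: [0.5524, 0.008, 0.1523]
tcp_rot: [-116.9, 90.0, 173.4]
wrist_force: [-0.4, 0.2, -0.5]
opening: 0.0065
```

{"fn": "carry_out", "kwargs": {
  "increments": [
    [0, 0, 0, 1, 0, 0, 0],
    [0, 0, 0, 1, 0, 0, 0]
  ]
}}

```text
time: 10.45
ee_pos: [0.5524, 0.008, 0.1503]
tcp_rot: [-114.9, 89.9, 175.4]
wrist_force: [-0.4, 0.4, -0.9]
opening: 0.0061
```

{"fn": "carry_out", "kwargs": {
  "increments": [
    [0, 0, 0, 1.5, 0, 0, 0],
    [0, 0, 0, 1.5, 0, 0, 0]
  ]
}}

```text
time: 10.7
ee_pos: [0.5524, 0.008, 0.1472]
tcp_rot: [-114.0, 89.9, 176.4]
wrist_force: [0.5, -0.1, -0.3]
opening: 0.0068
```

{"fn": "carry_out", "kwargs": {
  "increments": [
    [0, 0, 0, 1.5, 0, 0, 0],
    [0, 0, 0, 1.5, 0, 0, 0]
  ]
}}

```text
time: 10.95
ee_pos: [0.5524, 0.008, 0.1443]
tcp_rot: [-112.3, 89.9, 178.1]
wrist_force: [-0.6, 0.4, -0.4]
opening: 0.0062
```

{"fn": "carry_out", "kwargs": {
  "increments": [
    [0, 0, 0, 0, -0.6, 0, 0],
    [0, 0, 0, 0, -0.6, 0, 0]
  ]
}}

```text
time: 11.2
ee_pos: [0.5513, 0.0075, 0.1444]
tcp_rot: [-113.0, 89.9, 177.3]
wrist_force: [0.2, 0.2, -0.4]
opening: 0.0066
```

{"fn": "carry_out", "kwargs": {
  "increments": [
    [0, 0, 0, 0, -0.5, 0, 0]
  ]
}}

```text
time: 11.32
ee_pos: [0.5508, 0.0074, 0.1445]
tcp_rot: [-115.0, 90.0, 175.3]
wrist_force: [0.4, -0.5, -0.2]
opening: 0.0066
```

{"fn": "carry_out", "kwargs": {
  "increments": [
    [0, 0, 0, 0, -0.5, 0, 0]
  ]
}}

```text
time: 11.45
ee_pos: [0.5504, 0.0072, 0.1444]
tcp_rot: [-117.4, 90.0, 173.0]
wrist_force: [0.4, 0.2, -1.0]
opening: 0.0067
```

{"fn": "carry_out", "kwargs": {
  "increments": [
    [0, 0, 0, 0, -0.5, 0, 0]
  ]
}}

```text
time: 11.58
ee_pos: [0.5499, 0.007, 0.1444]
tcp_rot: [-114.4, 90.0, 175.9]
wrist_force: [0.6, 0.2, 0.2]
opening: 0.0064
```

{"fn": "carry_out", "kwargs": {
  "increments": [
    [0, 0, 0, 0, -0.5, 0, 0]
  ]
}}

```text
time: 11.7
ee_pos: [0.5495, 0.0069, 0.1445]
tcp_rot: [-130.3, 90.0, 160.1]
wrist_force: [0.8, 0.2, 0.9]
opening: 0.0065
```

{"fn": "carry_out", "kwargs": {
  "increments": [
    [0, 0, 0, 0, -0.5, 0, 0]
  ]
}}

```text
time: 11.82
ee_pos: [0.5492, 0.0068, 0.1445]
tcp_rot: [-159.3, 90.0, 131.1]
wrist_force: [1.5, 0.0, 0.5]
opening: 0.0065
```

{"fn": "carry_out", "kwargs": {
  "increments": [
    [0, 0, 0, 0, -0.5, 0, 0]
  ]
}}

```text
time: 11.95
ee_pos: [0.5488, 0.0066, 0.1446]
tcp_rot: [173.0, 90.0, 103.3]
wrist_force: [2.8, 1.5, -0.1]
opening: 0.0062
```

{"fn": "carry_out", "kwargs": {
  "increments": [
    [0, 0, 0, 0, 1.0, 0, 0],
    [0, 0, 0, 0, 1.05, 0, 0],
    [0, 0, 0, 3, 0, 0, 0],
    [0, 0, 0, 4, 0, 0, 0],
    [0, 0, 0, 4, 0, 0, 0],
    [0, 0, 0, 3, 0, 0, 0]
  ]
}}

```text
time: 12.7
ee_pos: [0.5502, 0.0072, 0.1299]
tcp_rot: [-113.9, 89.9, 176.5]
wrist_force: [-1.0, -0.1, -0.6]
opening: 0.0067
```

{"fn": "carry_out", "kwargs": {
  "increments": [
    [0, 0, 0, 1, 0, 0, 0],
    [0, 0, 0, 1, 0, 0, 0]
  ]
}}

```text
time: 12.95
ee_pos: [0.5504, 0.0072, 0.1284]
tcp_rot: [-112.3, 90.0, 178.1]
wrist_force: [-0.5, 0.4, 0.4]
opening: 0.0064
```

{"fn": "carry_out", "kwargs": {
  "increments": [
    [0, 0, 0, 1, 0, 0, 0]
  ]
}}

```text
time: 13.08
ee_pos: [0.5505, 0.0072, 0.1274]
tcp_rot: [-112.4, 90.0, 177.9]
wrist_force: [-0.5, -0.1, -0.7]
opening: 0.0067
```

{"fn": "carry_out", "kwargs": {
  "increments": [
    [0, 0, 0, 1, 0, 0, 0]
  ]
}}

```text
time: 13.2
ee_pos: [0.5504, 0.0072, 0.1264]
tcp_rot: [-113.8, 90.0, 176.6]
wrist_force: [0.1, 1.5, -0.8]
opening: 0.0067
```

{"fn": "carry_out", "kwargs": {
  "increments": [
    [0, 0, 0, 1, 0, 0, 0]
  ]
}}

```text
time: 13.32
ee_pos: [0.5504, 0.0072, 0.1253]
tcp_rot: [-115.2, 90.0, 175.2]
wrist_force: [0.8, -0.2, -0.5]
opening: 0.0065
```

{"fn": "carry_out", "kwargs": {
  "increments": [
    [0, 0, 0, 1, 0, 0, 0]
  ]
}}

```text
time: 13.45
ee_pos: [0.5504, 0.0073, 0.1243]
tcp_rot: [-116.3, 90.0, 174.0]
wrist_force: [0.2, -0.1, -0.2]
opening: 0.0063
```

{"fn": "carry_out", "kwargs": {
  "increments": [
    [0, 0, 0, 1, 0, 0, 0]
  ]
}}

```text
time: 13.58
ee_pos: [0.5504, 0.0072, 0.1233]
tcp_rot: [-111.6, 89.9, 178.8]
wrist_force: [-0.1, -0.2, -1.3]
opening: 0.0064
```

{"fn": "carry_out", "kwargs": {
  "increments": [
    [0, 0, 0, 1, 0, 0, 0]
  ]
}}

```text
time: 13.7
ee_pos: [0.5504, 0.0072, 0.1223]
tcp_rot: [-112.6, 89.9, 177.7]
wrist_force: [0.9, -0.6, -0.7]
opening: 0.0065
```

{"fn": "carry_out", "kwargs": {
  "increments": [
    [0, 0, 0, 1, 0, 0, 0]
  ]
}}

```text
time: 13.82
ee_pos: [0.5504, 0.0072, 0.1213]
tcp_rot: [-114.4, 89.9, 175.9]
wrist_force: [-0.5, -0.9, -0.3]
opening: 0.0066
```

{"fn": "carry_out", "kwargs": {
  "increments": [
    [0, 0, 0, 0.8, 0, 0, 0],
    [0, 0, 0, 0, 0, 0, 10],
    [0, 0, 0, 0, 0, 0, 13],
    [0, 0, 0, 0, 0, 0, 16],
    [0, 0, 0, 0, 0, 0, 16]
  ]
}}

```text
time: 14.45
ee_pos: [0.5504, 0.0072, 0.1206]
tcp_rot: [-115.7, 90.0, 174.6]
wrist_force: [0.2, -0.3, 0.0]
opening: 0.0138
```

{"fn": "carry_out", "kwargs": {
  "increments": [
    [0, 0, 0, -10, 0, 0, 20],
    [0, 0, 0, -20, 0, 0, 30],
    [0, 0, 0, -40, 0, 0, 50],
    [0, 0, 0, 0, 0, -60, 100],
    [0, 0, 0, 0, 0, -60, 100],
    [0, 0, 0, 0, 0, -40, 100]
  ]
}}

```text
time: 15.2
ee_pos: [0.494, 0.1592, 0.1917]
tcp_rot: [145.7, 90.0, 76.0]
wrist_force: [0.2, -0.6, -0.1]
opening: 0.0856
```

```bash
python3 look.py f "[.540,.003,.105]" 25 110.3
```

```text
t 15.2 pos [493.99 159.16 191.66] q6 [1.780e+01 1.000e-01 6.000e-01 9.050e+01 0.000e+00 1.774e+02] F [ 0.2 -0.6 -0.1] open 85.59
jaw angle now -69.6 R
 [[ 1.000e-04  9.373e-01  3.485e-01]
 [ 6.000e-04  3.485e-01 -9.373e-01]
 [-1.000e+00  3.000e-04 -5.000e-04]]
turn [ 0.1  -0.03 -0.02] shift mm in cur tool [ 86.58 -11.32 162.45] in target tool [ 86.66 -11.02 162.43]
top crop origin 271 178 scale 8.0
side crop origin 228 174 scale 8.0
```

View pics/z_f.png

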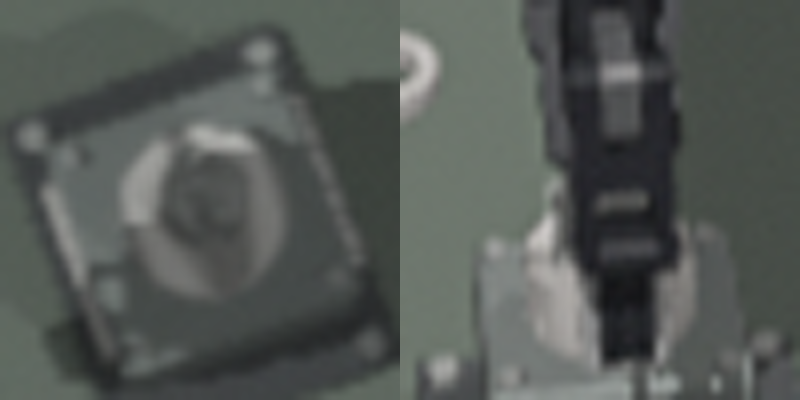

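Run:
```python
from plan import *
im=cv2.imread("pics/top0.png")
g=im.max(2)
x0,y0=183,210
print(g[215:228,196:220])
blob=(183+239/10-.5,210+105/10-.5); print(blob)
for z in(.016,): 
    w=onz("top",blob,z)[:2]*1000; d=w-[480.2,260.1]; print(w,np.hypot(*d),np.degrees(np.arctan2(d[1],d[0])))
# side keyway
for px in((580,150),(610,150),(560,150),(625,170)):
    uv=(231+(px[0]-400)/10-.5,280+px[1]/10-.5); 
    for z in(.03,.02): w=onz("side",uv,z)[:2]*1000; d=w-[479.9,255.6]; print(px,z,np.hypot(*d).round(1),np.degrees(np.arctan2(d[1],d[0])).round(1))
blob2=(231+36.5-.5,280+23.5-.5); w=onz("side",blob2,.01)[:2]*1000; d=w-[479.9,255.6]; print(np.hypot(*d),np.degrees(np.arctan2(d[1],d[0])))
```

```text
[[103 102 103 103 103 103 103 102 102 102 102 102 103 101 102 102 102 102
  102 101 102 101 102 102]
 [103 102 104 104 105 106 105 105 105 105 102 101 102 102 102 103 102 101
  102 101 102 101 101 103]
 [104 106 113 118 122 128 129 129 122 117 107  97  93  98 100 101  99 102
  100 103 101 101 103 102]
 [114 127 143 151 157 164 168 165 156 147 126 102  87  87  91  91  91  96
  101 102 102 101 103 102]
 [146 164 174 174 175 174 174 172 169 160 138 126 119 100  76  66  65  81
   96 100 101 102 101 101]
 [176 176 176 175 174 174 173 173 166 144 104  99 127 123  92  68  62  65
   81  90  92  97 101 101]
 [178 168 157 153 151 150 153 158 156 129  91  82  97 100  96  84  70  61
   62  63  66  80  91  96]
 [156 125  93  75  66  72  80 109 139 145 125 105  98  98  99  96  86  69
   58  58  59  61  65  81]
 [ 91  57  42  41  35  35  40  58  90 130 141 123 103  98  99 100  94  77
   62  57  57  58  58  65]
 [ 50  35  33  31  33  36  38  46  53  81 129 142 115  97 100 101  99  89
   71  59  59  58  59  62]
 [ 36  32  32  33  38  47  50  52  51  58  96 142 132 101  99 101 100  96
   78  61  59  61  58  62]
 [ 33  31  32  39  51  56  56  58  55  52  67 126 134 106  96 100 100  96
   84  67  60  58  60  60]
 [ 30  31  40  52  56  58  58  57  58  55  59  99 124 107  91  97 100  98
   91  73  61  59  58  57]]
(206.4, 220.0)
[507.37394424 250.029682  ] 28.979899070175897 -20.334064756208456
(580, 150) 0.03 6.7 -29.9
(580, 150) 0.02 15.4 -55.1
(610, 150) 0.03 4.9 -97.8
(610, 150) 0.02 14.3 -80.8
(560, 150) 0.03 10.4 -13.1
(560, 150) 0.02 17.6 -41.5
(625, 170) 0.03 5.5 177.0
(625, 170) 0.02 9.3 -106.1
35.63829950868887 -170.15839841540605
```

Run:
```python
from plan import *
im=cv2.imread("pics/side0.png"); g=im[280:305,236:268].astype(float).max(2)
p=np.clip((g-30)*4,0,255).astype(np.uint8)
cv2.imwrite("pics/zb.png",cv2.resize(p,None,fx=20,fy=20,interpolation=cv2.INTER_CUBIC))
print(g[4:20,6:27].astype(int))
im=cv2.imread("pics/top0.png"); g=im[218:242,188:214].astype(float).max(2)
p=np.clip((g-20)*4,0,255).astype(np.uint8)
cv2.imwrite("pics/zc.png",cv2.resize(p,None,fx=20,fy=20,interpolation=cv2.INTER_CUBIC))
cx,cy=.4799,.2556
for a in range(-60,15,10):
    d=np.array([np.cos(np.radians(a)),np.sin(np.radians(a))])
    print(a,[((proj("side",[cx+d[0]*.0148,cy+d[1]*.0148,z])[0]-[236,280]+.5)*20).round() for z in(.04,.03,.02,.01)])
```

```text
[[107 106 106 106 106 106 105 105 106 105 105 105 105 106 105 107 105 105
  106 106 106]
 [106 106 106 106 104 104 106 105 106 107 107 105 104 106 105 106 105 107
  106 106 106]
 [105 105 104 105 108 117 125 126 135 136 136 126 117 116 107 104 104 105
  105 107 106]
 [104 105 109 126 145 151 144 143 143 145 147 142 149 151 137 118 106 103
  105 106 105]
 [107 127 145 152 154 148 126 116 103 104 106 116 138 147 154 153 138 118
  105 105 107]
 [128 159 156 133 102  84  71  66  64  63  60  62  67  85 122 146 164 153
  120 104 106]
 [159 152 108  66  59  62  62  64  64  55  50  68  68  68  62  79 141 171
  146 109 105]
 [155  99  63  63  65  63  63  69  66  58  54  73  75  71  61  59  79 142
  168 130 107]
 [107  56  58  68  73  65  64  66  71  60  56  71  75  67  68  63  54  89
  169 149 108]
 [ 72  46  61  70  75  66  65  65  72  64  57  68  72  66  66  59  52  65
  149 164 105]
 [ 61  41  57  70  74  64  62  67  71  68  59  66  71  68  63  55  55  63
  130 174 108]
 [ 51  35  48  69  77  65  65  68  72  70  61  63  71  70  63  51  45  57
  137 165 114]
 [ 70  37  40  68  77  67  63  6
[... 333 characters left out ...]
ay([265., 173.]), array([269., 237.]), array([273., 301.]), array([276., 364.])]
-50 [array([243., 179.]), array([247., 243.]), array([251., 307.]), array([255., 370.])]
-40 [array([223., 188.]), array([227., 252.]), array([231., 316.]), array([234., 379.])]
-30 [array([205., 199.]), array([209., 264.]), array([213., 327.]), array([217., 390.])]
-20 [array([189., 213.]), array([193., 277.]), array([197., 341.]), array([201., 404.])]
-10 [array([177., 228.]), array([181., 292.]), array([185., 356.]), array([190., 419.])]
0 [array([169., 244.]), array([173., 308.]), array([177., 372.]), array([181., 435.])]
10 [array([164., 260.]), array([168., 325.]), array([173., 389.]), array([177., 452.])]
```

View pics/zb.png

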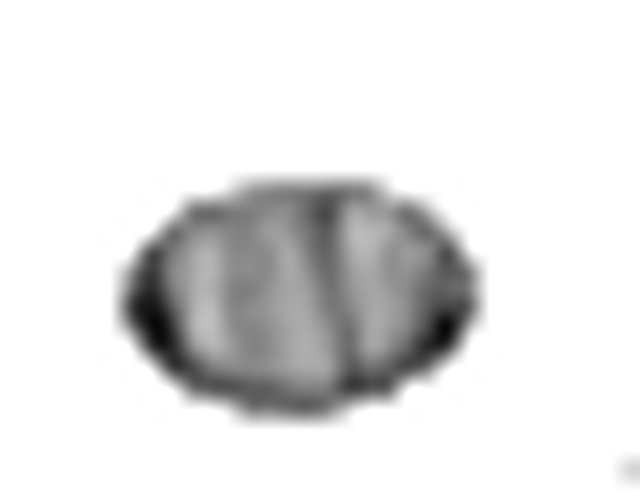

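View pics/zc.png

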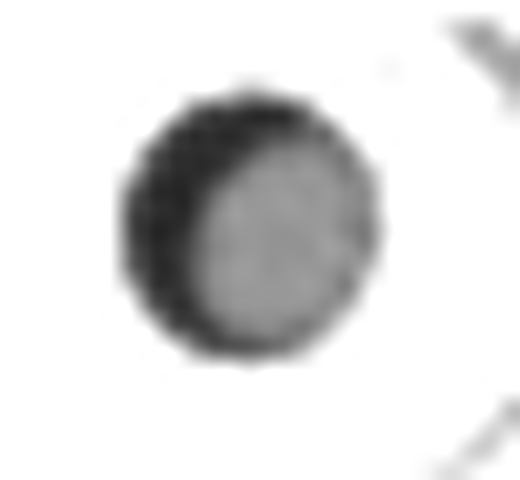

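Run:
```python
from plan import *
delta([.4795,.2575,.09],-40)
```

```text
t 15.3 pos [493.71 160.22 191.63] q6 [1.790e+01 1.000e-01 6.000e-01 9.050e+01 1.000e-01 1.774e+02] F [ 0.6 -0.3 -0.6] open 85.44
jaw angle now -69.44 R
 [[-1.000e-04  9.363e-01  3.511e-01]
 [ 1.100e-03  3.511e-01 -9.363e-01]
 [-1.000e+00  2.000e-04 -1.000e-03]]
turn [-29.44  -0.05  -0.03] shift mm in cur tool [101.73  20.82 -95.97] in target tool [101.63  65.38 -73.42]
```

{"fn": "carry_out", "kwargs": {
  "increments": [
    [-10, 0, 0, 0, 0, 0, 100],
    [-10, 0, 0, 0, 0, 0, 100],
    [-9.44, 0, 0, 0, 0, 0, 100],
    [0, 0, 0, 10, 33, -37, 100],
    [0, 0, 0, 40, 32.4, -36.4, 100],
    [0, 0, 0, 52, 0, 0, 100],
    [0, 0, 0, 0, 0, 0, 100],
    [0, 0, 0, 0, 0, 0, 100]
  ]
}}

```text
time: 16.3
ee_pos: [0.482, 0.2539, 0.0913]
tcp_rot: [81.7, 89.9, 41.5]
wrist_force: [0.6, -0.3, 1.1]
opening: 0.0856
```

```bash
python3 look.py g "[.4795,.2575,.06]" 25 -40
python3 - <<'E'
from plan import *
im=cv2.imread("pics/side_g.png"); 
cv2.imwrite("pics/zz.png",np.hstack([cv2.resize(im[184:234,234:284],(400,400),interpolation=cv2.INTER_CUBIC),cv2.resize(cv2.imread("pics/top_g.png")[180:230,272:322],(400,400),interpolation=cv2.INTER_CUBIC)]))
E
```

```text
t 16.3 pos [481.95 253.94  91.35] q6 [ 27.8   3.7  -6.7  79.5   0.  158. ] F [ 0.6 -0.3  1.1] open 85.61
jaw angle now -40.26 R
 [[ 1.000e-03  6.463e-01  7.631e-01]
 [ 9.000e-04  7.631e-01 -6.463e-01]
 [-1.000e+00  1.400e-03  2.000e-04]]
turn [-0.26  0.01 -0.08] shift mm in cur tool [31.35  1.09 -4.18] in target tool [31.35  1.15 -4.17]
top crop origin 175 203 scale 8.0
side crop origin 225 261 scale 8.0
```

View pics/z_g.png

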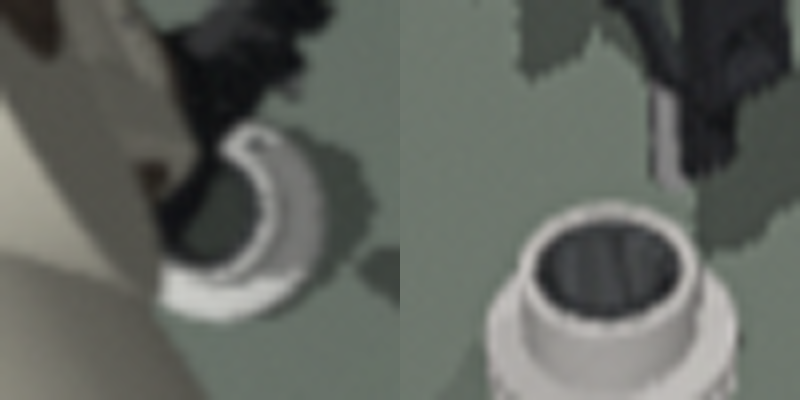

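View pics/zz.png

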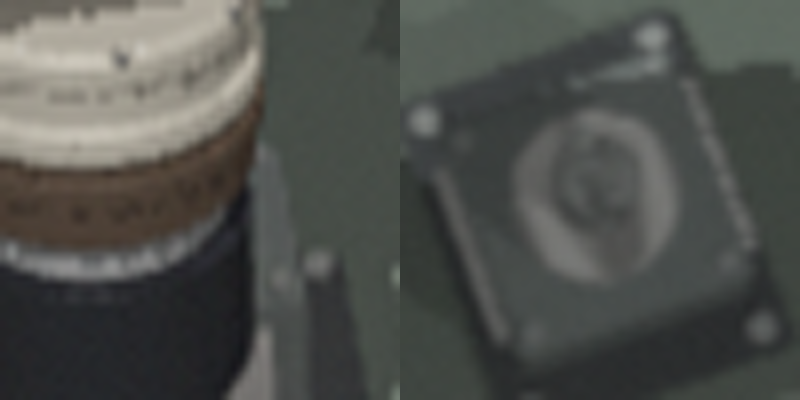

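{"fn": "carry_out", "kwargs": {
  "increments": [
    [0, 0, 0, 0, 1.1, -4.2, 100],
    [0, 0, 0, 20, 0, 0, 100],
    [0, 0, 0, 25, 0, 0, 100],
    [0, 0, 0, 18, 0, 0, 100],
    [0, 0, 0, 6, 0, 0, 90],
    [0, 0, 0, 2.5, 0, 0, 80],
    [0, 0, 0, 0, 0, 0, 72]
  ],
  "squeeze": 20
}}

```text
time: 17.27
ee_pos: [0.4788, 0.2579, 0.0181]
tcp_rot: [140.8, 90.0, 100.6]
wrist_force: [-0.4, -0.1, 0.2]
opening: 0.0615
```

```bash
python3 look.py h "[.4795,.2575,.02]" 30 -40
```

```text
t 17.275 pos [478.76 257.9   18.12] q6 [ 28.3   5.5 -13.   71.5   0.  158.5] F [-0.4 -0.1  0.2] open 61.54
jaw angle now -40.22 R
 [[-1.000e-04  6.457e-01  7.636e-01]
 [ 4.000e-04  7.636e-01 -6.457e-01]
 [-1.000e+00  3.000e-04 -3.000e-04]]
turn [-0.22 -0.02 -0.02] shift mm in cur tool [-1.88  0.17  0.82] in target tool [-1.88  0.17  0.82]
top crop origin 173 199 scale 6.666666666666667
side crop origin 220 269 scale 6.666666666666667
```

View pics/z_h.png

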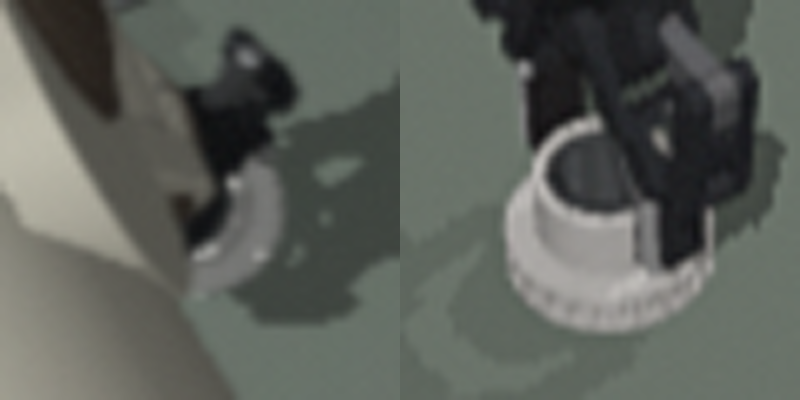

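{"fn": "carry_out", "kwargs": {
  "increments": [
    [0, 0, 0, -2, 0, 0, 66],
    [0, 0, 0, 0, 0, 0, 60],
    [0, 0, 0, 0, 0, 0, 57],
    [0, 0, 0, 0, 0, 0, 55],
    [0, 0, 0, 0, 0, 0, 52],
    [0, 0, 0, 0, 0, 0, 50]
  ]
}}

```text
time: 18.12
ee_pos: [0.4783, 0.2581, 0.02]
tcp_rot: [173.6, 89.9, 133.4]
wrist_force: [-4.0, 2.5, 5.4]
opening: 0.0468
```

{"fn": "carry_out", "kwargs": {
  "increments": [
    [0, 0, 0, 0, 0, 0, 60],
    [0, 0, 0, -1.5, 0, 0, 70],
    [-10, 0, 0, 0, 0, 0, 70],
    [-10, 0, 0, 0, 0, 0, 70],
    [-10, 0, 0, 0, 0, 0, 70],
    [-10, 0, 0, 0, 0, 0, 70],
    [-10, 0, 0, 0, 0, 0, 70],
    [-10, 0, 0, 0, 0, 0, 70],
    [-10, 0, 0, 0, 0, 0, 70],
    [-10, 0, 0, 0, 0, 0, 70],
    [-10, 0, 0, 0, 0, 0, 70],
    [0, 0, 0, 0, 0, 0, 65]
  ]
}}

```text
time: 19.62
ee_pos: [0.4785, 0.2575, 0.0209]
tcp_rot: [146.5, 89.9, -163.8]
wrist_force: [-0.9, -0.6, 0.5]
opening: 0.0553
```

```bash
python3 look.py i "[.4787,.2579,.02]" 30 50
```

```text
t 19.625 pos [478.46 257.55  20.9 ] q6 [ 28.3   5.4 -12.8  71.8   0.   68.6] F [-0.9 -0.6  0.5] open 55.28
jaw angle now 49.71 R
 [[-9.000e-04 -7.627e-01  6.467e-01]
 [-3.000e-04  6.467e-01  7.627e-01]
 [-1.000e+00  5.000e-04 -8.000e-04]]
turn [-0.29 -0.04 -0.03] shift mm in cur tool [0.9  0.04 0.43] in target tool [0.9  0.04 0.43]
top crop origin 172 200 scale 6.666666666666667
side crop origin 221 270 scale 6.666666666666667
```

View pics/z_i.png

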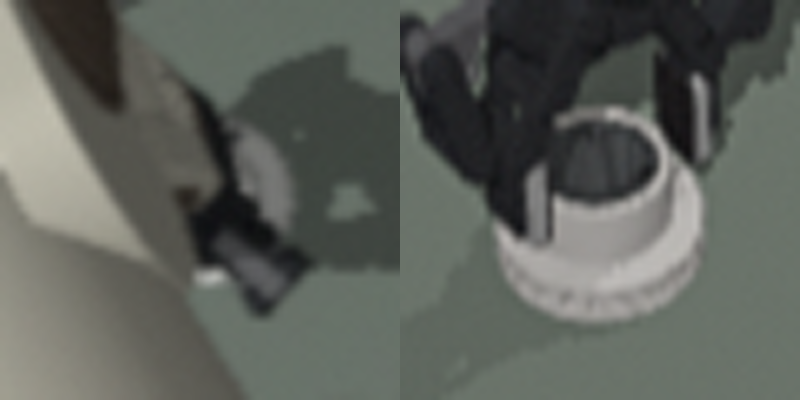

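{"fn": "carry_out", "kwargs": {
  "increments": [
    [0, 0, 0, 0, 0, 0, 60],
    [0, 0, 0, 0, 0, 0, 57],
    [0, 0, 0, 0, 0, 0, 55],
    [0, 0, 0, 0, 0, 0, 52],
    [0, 0, 0, 0, 0, 0, 48],
    [0, 0, 0, 0, 0, 0, 48]
  ]
}}

```text
time: 20.48
ee_pos: [0.4789, 0.258, 0.0216]
tcp_rot: [20.0, 89.9, 69.8]
wrist_force: [3.0, 3.1, 5.3]
opening: 0.0468
```

{"fn": "carry_out", "kwargs": {
  "increments": [
    [0, 0, 0, 0, 0, 0, 40],
    [0, 0, 0, -3, 0, 0, 40],
    [0, 0, 0, -6, 0, 0, 40],
    [0, 0, 0, 0, 0, 0, 40]
  ],
  "squeeze": 35
}}

```text
time: 20.98
ee_pos: [0.4783, 0.2576, 0.03]
tcp_rot: [144.6, 89.9, -165.6]
wrist_force: [-0.3, 0.7, -3.3]
opening: 0.0465
```

```bash
python3 look.py j "[.4787,.2579,.03]" 30 50;  python3 - <<'E'
from plan import *
delta([.5393,.0030,.21],55)
E
```

```text
t 20.975 pos [478.3  257.55  30.05] q6 [ 28.3   5.1 -12.1  72.9   0.   68.5] F [-0.3  0.7 -3.3] open 46.46
jaw angle now 49.78 R
 [[-1.200e-03 -7.635e-01  6.458e-01]
 [-3.000e-04  6.458e-01  7.635e-01]
 [-1.000e+00  7.000e-04 -1.000e-03]]
turn [-0.22 -0.06 -0.04] shift mm in cur tool [ 0.05 -0.08  0.53] in target tool [ 0.05 -0.09  0.53]
top crop origin 172 199 scale 6.666666666666667
side crop origin 220 266 scale 6.666666666666667
t 21.075 pos [478.23 257.58  29.73] q6 [ 28.3   5.1 -12.1  72.8   0.   68.5] F [ 0.   0.3 -3.7] open 46.82
jaw angle now 49.78 R
 [[-1.400e-03 -7.636e-01  6.457e-01]
 [-3.000e-04  6.457e-01  7.636e-01]
 [-1.000e+00  9.000e-04 -1.100e-03]]
turn [-5.22 -0.06 -0.05] shift mm in cur tool [-180.28 -210.87 -155.16] in target tool [-180.27 -196.05 -173.51]
```

View pics/z_j.png

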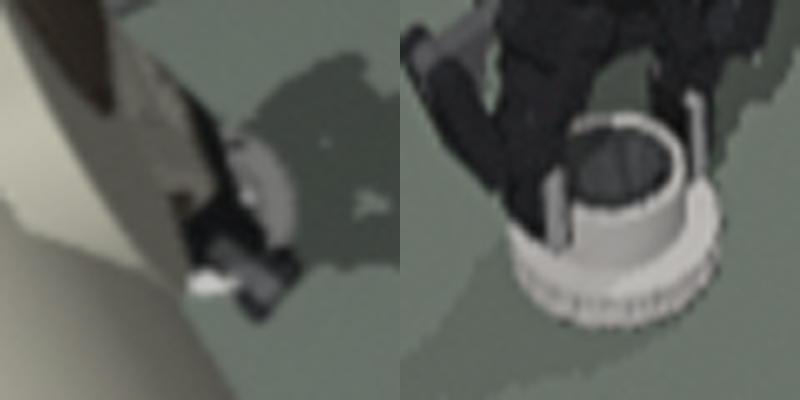

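{"fn": "carry_out", "kwargs": {
  "increments": [
    [0, 0, 0, -30, 0, 0, 40],
    [0, 0, 0, -50, 0, 0, 40],
    [0, 0, 0, -50, -10, -8, 40],
    [0, 0, 0, -20, -40, -30, 40],
    [0, 0, 0, 0, -40, -30, 40],
    [0, 0, 0, 0, -40, -30, 40],
    [0, 0, 0, 0, -40, -30, 40],
    [0, 0, 0, 0, -20, -13, 40],
    [-5.2, 0, 0, 0, 0, 0, 40],
    [0, 0, 0, 0, 0, 0, 40],
    [0, 0, 0, 0, 0, 0, 40]
  ]
}}

```text
time: 22.45
ee_pos: [0.5325, 0.0276, 0.1798]
tcp_rot: [124.0, 89.9, 178.9]
wrist_force: [-1.0, -0.9, -3.2]
opening: 0.0468
```

```bash
python3 look.py k "[.5393,.003,.13]" 30 55
```

```text
t 22.45 pos [532.49  27.64 179.81] q6 [ 3.   2.   1.2 89.3  0.  38.1] F [-1.  -0.9 -3.2] open 46.77
jaw angle now 54.91 R
 [[-1.100e-03 -8.182e-01  5.749e-01]
 [ 0.000e+00  5.749e-01  8.182e-01]
 [-1.000e+00  9.000e-04 -6.000e-04]]
turn [-0.09 -0.04 -0.05] shift mm in cur tool [ 49.8  -19.79 -16.22] in target tool [ 49.81 -19.72 -16.28]
top crop origin 266 171 scale 6.666666666666667
side crop origin 223 161 scale 6.666666666666667
```

View pics/z_k.png

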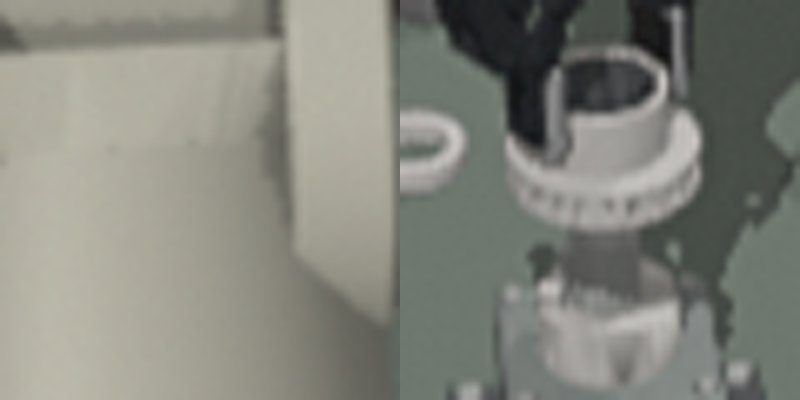

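{"fn": "carry_out", "kwargs": {
  "increments": [
    [0, 0, 0, -15, -10, -8, 40],
    [0, 0, 0, -15, -9.8, -8.2, 40],
    [0, 0, 0, 0, 0, 0, 40],
    [0, 0, 0, 0, 0, 0, 40]
  ]
}}

```text
time: 23.05
ee_pos: [0.5393, 0.0032, 0.2093]
tcp_rot: [117.0, 89.9, 172.0]
wrist_force: [0.2, 0.4, -4.3]
opening: 0.0467
```

```bash
python3 look.py l "[.5393,.003,.13]" 25 55
python3 - <<'E'
from plan import *
def c(im,x,y,r): 
    p=im[y-r:y+r,x-r:x+r].astype(float).max(2); p=np.clip((p-50)*255/150,0,255).astype(np.uint8)
    return cv2.resize(p,(400,400),interpolation=cv2.INTER_CUBIC)
cv2.imwrite("pics/zl.png",np.hstack([c(cv2.imread("pics/side_l.png"),253,202,15),c(cv2.imread("pics/side0.png"),253,202,15)]))
E
```

```text
t 23.05 pos [539.34   3.21 209.29] q6 [ 0.3  3.2  5.7 92.6  0.  35.4] F [ 0.2  0.4 -4.3] open 46.66
jaw angle now 54.98 R
 [[-1.500e-03 -8.190e-01  5.739e-01]
 [ 2.000e-04  5.739e-01  8.190e-01]
 [-1.000e+00  1.400e-03 -7.000e-04]]
turn [-0.02 -0.04 -0.08] shift mm in cur tool [79.29 -0.19 -0.14] in target tool [79.29 -0.09 -0.19]
top crop origin 271 176 scale 8.0
side crop origin 228 166 scale 8.0
```

View pics/zl.png

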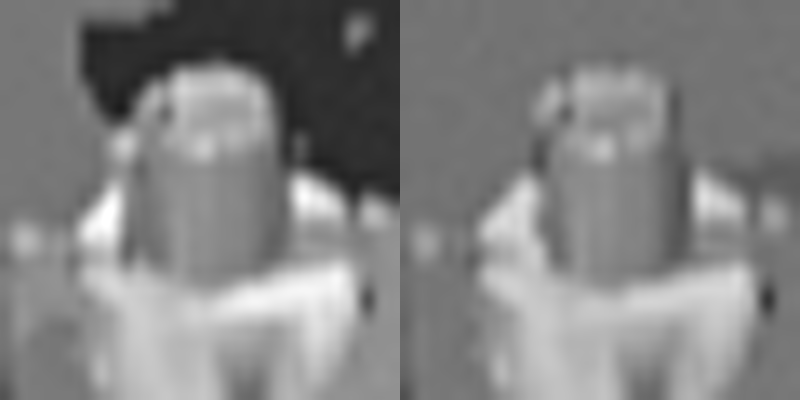

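{"fn": "carry_out", "kwargs": {
  "increments": [
    [0, 0, 0.08, 20, -0.1, -0.15, 40],
    [0, 0, 0, 30, 0, 0, 40],
    [0, 0, 0, 14, 0, 0, 40],
    [0, 0, 0, 4, 0, 0, 40],
    [0, 0, 0, 0, 0, 0, 40]
  ]
}}

```text
time: 23.78
ee_pos: [0.5396, 0.0027, 0.1425]
tcp_rot: [93.4, 89.9, 148.4]
wrist_force: [0.1, 0.1, -2.7]
opening: 0.0464
```

```bash
python3 look.py n "[.5393,.003,.13]" 25 55
```

```text
t 23.775 pos [539.62   2.68 142.5 ] q6 [ 0.3  2.8 -2.1 85.2  0.  35.3] F [ 0.1  0.1 -2.7] open 46.44
jaw angle now 54.99 R
 [[-1.400e-03 -8.190e-01  5.737e-01]
 [ 9.000e-04  5.737e-01  8.190e-01]
 [-1.000e+00  1.600e-03 -1.000e-04]]
turn [-0.01 -0.01 -0.09] shift mm in cur tool [12.5   0.42  0.08] in target tool [12.5   0.44  0.08]
top crop origin 271 176 scale 8.0
side crop origin 228 166 scale 8.0
```

View pics/z_n.png

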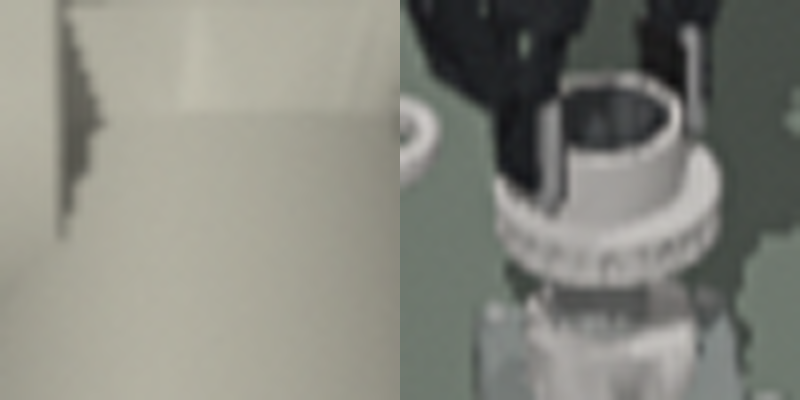

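{"fn": "carry_out", "kwargs": {
  "increments": [
    [0, 0, 0, 1.5, 0.4, 0, 40],
    [0, 0, 0, 1.5, 0, 0, 40]
  ]
}}

```text
time: 24.12
ee_pos: [0.5392, 0.0028, 0.1392]
tcp_rot: [95.1, 89.9, 150.0]
wrist_force: [-0.1, 0.5, -2.5]
opening: 0.0466
```

{"fn": "carry_out", "kwargs": {
  "increments": [
    [0, 0, 0, 1, 0, 0, 40]
  ]
}}

```text
time: 24.25
ee_pos: [0.5391, 0.0028, 0.1379]
tcp_rot: [103.1, 89.9, 158.1]
wrist_force: [-0.4, -0.7, -3.9]
opening: 0.0469
```

{"fn": "carry_out", "kwargs": {
  "increments": [
    [0, 0, 0, 1, 0, 0, 40]
  ]
}}

```text
time: 24.38
ee_pos: [0.5391, 0.0028, 0.1368]
tcp_rot: [103.3, 89.9, 158.3]
wrist_force: [-0.7, -0.0, -3.4]
opening: 0.0466
```

{"fn": "carry_out", "kwargs": {
  "increments": [
    [0, 0, 0, 1, 0, 0, 40]
  ]
}}

```text
time: 24.5
ee_pos: [0.5391, 0.0028, 0.1359]
tcp_rot: [102.8, 89.9, 157.8]
wrist_force: [-0.4, -0.2, -2.0]
opening: 0.0468
```

{"fn": "carry_out", "kwargs": {
  "increments": [
    [0, 0, 0, 1, 0, 0, 40]
  ]
}}

```text
time: 24.62
ee_pos: [0.5391, 0.0029, 0.1348]
tcp_rot: [102.6, 89.9, 157.6]
wrist_force: [-0.3, 0.6, -2.7]
opening: 0.0464
```

{"fn": "carry_out", "kwargs": {
  "increments": [
    [0, 0, 0, 0.8, 0, 0, 40]
  ]
}}

```text
time: 24.75
ee_pos: [0.5391, 0.0028, 0.1341]
tcp_rot: [100.6, 89.9, 155.6]
wrist_force: [0.1, 0.7, -1.8]
opening: 0.0469
```

{"fn": "carry_out", "kwargs": {
  "increments": [
    [0, 0, 0, 0.8, 0, 0, 40]
  ]
}}

```text
time: 24.88
ee_pos: [0.5393, 0.0028, 0.1336]
tcp_rot: [91.7, 89.9, 146.6]
wrist_force: [1.4, -0.3, -1.3]
opening: 0.0465
```

{"fn": "carry_out", "kwargs": {
  "increments": [
    [0, 0, 0, 0.8, 0, 0, 40]
  ]
}}

```text
time: 25.0
ee_pos: [0.5394, 0.0028, 0.1327]
tcp_rot: [86.4, 89.9, 141.4]
wrist_force: [2.1, -0.3, -2.2]
opening: 0.0467
```

{"fn": "carry_out", "kwargs": {
  "increments": [
    [0, 0, 0, 0.8, 0, 0, 40]
  ]
}}

```text
time: 25.12
ee_pos: [0.5394, 0.0029, 0.1319]
tcp_rot: [84.8, 89.9, 139.8]
wrist_force: [2.2, 0.5, 0.7]
opening: 0.0461
```

{"fn": "carry_out", "kwargs": {
  "increments": [
    [0, 0, 0, 0.6, -0.5, 0.35, 40],
    [0, 0, 0, 0, 0, 0, 40]
  ]
}}

```text
time: 25.38
ee_pos: [0.5399, 0.0028, 0.1316]
tcp_rot: [90.3, 89.9, 145.3]
wrist_force: [0.9, -0.3, 3.9]
opening: 0.0466
```

{"fn": "carry_out", "kwargs": {
  "increments": [
    [-4, 0, 0, 0, 0, 0, 40],
    [-4, 0, 0, 0, 0, 0, 40]
  ]
}}

```text
time: 25.62
ee_pos: [0.5401, 0.0024, 0.1316]
tcp_rot: [119.4, 90.0, -177.5]
wrist_force: [1.7, -1.9, 2.0]
opening: 0.0468
```

{"fn": "carry_out", "kwargs": {
  "increments": [
    [-4, 0, 0, 0, 0, 0, 40],
    [-4, 0, 0, 0, 0, 0, 40]
  ]
}}

```text
time: 25.88
ee_pos: [0.5401, 0.0024, 0.1315]
tcp_rot: [109.9, 89.9, -179.0]
wrist_force: [2.0, -2.1, 2.3]
opening: 0.0466
```

{"fn": "carry_out", "kwargs": {
  "increments": [
    [0, 0, 0, 0, -0.5, -0.35, 40]
  ]
}}

```text
time: 26.0
ee_pos: [0.5402, 0.0023, 0.1314]
tcp_rot: [75.9, 89.9, 146.9]
wrist_force: [0.7, 0.3, 2.6]
opening: 0.0465
```

{"fn": "carry_out", "kwargs": {
  "increments": [
    [-4, 0, 0, 0, 0, 0, 40],
    [-4, 0, 0, 0, 0, 0, 40]
  ]
}}

```text
time: 26.25
ee_pos: [0.5403, 0.0023, 0.1312]
tcp_rot: [73.1, 89.9, 152.1]
wrist_force: [2.6, 0.9, -1.7]
opening: 0.0464
```

{"fn": "carry_out", "kwargs": {
  "increments": [
    [-4, 0, 0, 0, 0, 0, 40],
    [-4, 0, 0, 0, 0, 0, 40]
  ]
}}

```text
time: 26.5
ee_pos: [0.5399, 0.0025, 0.1305]
tcp_rot: [67.6, 89.8, 154.6]
wrist_force: [2.5, 0.1, -2.6]
opening: 0.0463
```

Run:
```python
from plan import *
delta([.5393,.0030,.13],87)
print(sensors.get_obs()["torque"])
```

```text
t 26.5 pos [539.94   2.53 130.54] q6 [ 0.2  2.9 -3.2 84.   0.1  3.2] F [ 2.5  0.1 -2.6] open 46.33
jaw angle now 87.01 R
 [[-0.0027 -0.9986  0.0521]
 [ 0.0013  0.0521  0.9986]
 [-1.      0.0028  0.0012]]
turn [ 0.01  0.07 -0.16] shift mm in cur tool [0.54 0.66 0.43] in target tool [0.54 0.66 0.43]
[ 0.14964178 -0.59325696 -0.03714556]
```

{"fn": "carry_out", "kwargs": {
  "increments": [
    [0, 0, 0, 0.8, 0, 0, 40]
  ]
}}

```text
time: 26.62
ee_pos: [0.5399, 0.0026, 0.1299]
tcp_rot: [65.1, 89.8, 152.0]
wrist_force: [1.0, 2.0, -2.2]
opening: 0.0468
```

Run:
```python
from plan import *
delta([.5393,.0030,.13],87)
print(sensors.get_obs()["torque"])
```

```text
t 26.625 pos [539.91   2.61 129.88] q6 [ 0.2  2.9 -3.3 83.9  0.1  3.3] F [ 1.   2.  -2.2] open 46.77
jaw angle now 86.89 R
 [[-0.0027 -0.9985  0.0543]
 [ 0.0014  0.0543  0.9985]
 [-1.      0.0028  0.0013]]
turn [-0.11  0.07 -0.16] shift mm in cur tool [-0.12  0.63  0.36] in target tool [-0.12  0.63  0.36]
[ 0.3452055  -0.42486694 -0.00311732]
```

{"fn": "carry_out", "kwargs": {
  "increments": [
    [0, 0.07, -0.16, 0, -0.3, 0.3, 40],
    [0, 0, 0, 1, 0, 0, 40]
  ]
}}

```text
time: 26.88
ee_pos: [0.5401, 0.0027, 0.1291]
tcp_rot: [-160.8, 90.0, -73.8]
wrist_force: [0.8, 1.1, -2.4]
opening: 0.0464
```

{"fn": "carry_out", "kwargs": {
  "increments": [
    [0, 0, 0, 1, 0, 0, 40],
    [0, 0, 0, 1, 0, 0, 40]
  ]
}}

```text
time: 27.12
ee_pos: [0.5402, 0.0026, 0.1272]
tcp_rot: [-139.4, 90.0, -52.5]
wrist_force: [-0.2, 0.7, -2.5]
opening: 0.0465
```

Run:
```python
from plan import *
delta([.5393,.0030,.13],87)
print(sensors.get_obs()["torque"])
```

```text
t 27.125 pos [540.24   2.62 127.17] q6 [ 0.3  2.8 -3.7 83.4 -0.   3.3] F [-0.2  0.7 -2.5] open 46.51
jaw angle now 86.97 R
 [[ 4.000e-04 -9.986e-01  5.290e-02]
 [-5.000e-04  5.290e-02  9.986e-01]
 [-1.000e+00 -4.000e-04 -5.000e-04]]
turn [-0.03 -0.03  0.02] shift mm in cur tool [-2.84  0.96  0.32] in target tool [-2.83  0.96  0.33]
[ 0.10945267 -0.158042    0.0254193 ]
```

{"fn": "carry_out", "kwargs": {
  "increments": [
    [0, 0, 0, 1.5, 0, 0, 40],
    [0, 0, 0, 1.5, 0, 0, 40]
  ]
}}

```text
time: 27.38
ee_pos: [0.5403, 0.0026, 0.1242]
tcp_rot: [-131.7, 90.0, -44.7]
wrist_force: [1.1, 0.8, -3.3]
opening: 0.0464
```

{"fn": "carry_out", "kwargs": {
  "increments": [
    [0, 0, 0, 1.5, 0, 0, 40],
    [0, 0, 0, 1.5, 0, 0, 40]
  ]
}}

```text
time: 27.62
ee_pos: [0.5403, 0.0026, 0.1212]
tcp_rot: [-134.2, 90.0, -47.3]
wrist_force: [0.4, 0.2, -2.9]
opening: 0.0462
```

{"fn": "carry_out", "kwargs": {
  "increments": [
    [0, 0, 0, 1.5, 0, 0, 40],
    [0, 0, 0, 1.5, 0, 0, 40]
  ]
}}

```text
time: 27.88
ee_pos: [0.5403, 0.0026, 0.1182]
tcp_rot: [-128.6, 90.0, -41.6]
wrist_force: [0.7, 1.1, -3.9]
opening: 0.0465
```

{"fn": "carry_out", "kwargs": {
  "increments": [
    [0, 0, 0, 1.5, 0, 0, 40],
    [0, 0, 0, 1.5, 0, 0, 40]
  ]
}}

```text
time: 28.12
ee_pos: [0.5403, 0.0026, 0.1152]
tcp_rot: [-127.7, 90.0, -40.7]
wrist_force: [0.6, -0.9, -2.7]
opening: 0.0465
```

{"fn": "carry_out", "kwargs": {
  "increments": [
    [0, 0, 0, 1.5, 0, 0, 40],
    [0, 0, 0, 1.5, 0, 0, 40]
  ]
}}

```text
time: 28.38
ee_pos: [0.5404, 0.0026, 0.1122]
tcp_rot: [-125.1, 89.9, -38.1]
wrist_force: [-0.2, -0.2, -3.2]
opening: 0.0466
```

{"fn": "carry_out", "kwargs": {
  "increments": [
    [0, 0, 0, 1.5, 0, 0, 40],
    [0, 0, 0, 1.5, 0, 0, 40]
  ]
}}

```text
time: 28.62
ee_pos: [0.5404, 0.0026, 0.1092]
tcp_rot: [-124.4, 90.0, -37.4]
wrist_force: [-0.1, -0.1, -3.1]
opening: 0.0464
```

{"fn": "carry_out", "kwargs": {
  "increments": [
    [0, 0, 0, 1, 0, 0, 40]
  ]
}}

```text
time: 28.75
ee_pos: [0.5404, 0.0026, 0.1082]
tcp_rot: [-124.9, 90.0, -37.9]
wrist_force: [0.2, -0.2, -2.9]
opening: 0.0465
```

{"fn": "carry_out", "kwargs": {
  "increments": [
    [0, 0, 0, 0.7, 0, 0, 40]
  ]
}}

```text
time: 28.88
ee_pos: [0.5404, 0.0026, 0.1076]
tcp_rot: [-125.3, 90.0, -38.3]
wrist_force: [0.1, 0.1, -2.7]
opening: 0.0467
```

{"fn": "carry_out", "kwargs": {
  "increments": [
    [0, 0, 0, 0.7, 0, 0, 40]
  ]
}}

```text
time: 29.0
ee_pos: [0.5404, 0.0026, 0.1069]
tcp_rot: [-121.6, 89.9, -34.6]
wrist_force: [0.1, -0.3, -3.5]
opening: 0.0466
```

{"fn": "carry_out", "kwargs": {
  "increments": [
    [0, 0, 0, 0.5, 0, 0, 40]
  ]
}}

```text
time: 29.12
ee_pos: [0.5404, 0.0026, 0.1068]
tcp_rot: [-114.2, 89.9, -27.3]
wrist_force: [-2.4, 0.7, 2.1]
opening: 0.0468
```

{"fn": "carry_out", "kwargs": {
  "increments": [
    [0, 0, 0, 0.5, 0, 0, 40]
  ]
}}

```text
time: 29.25
ee_pos: [0.5404, 0.0026, 0.1067]
tcp_rot: [-107.7, 89.9, -20.8]
wrist_force: [-3.6, 0.2, 7.1]
opening: 0.0463
```

{"fn": "carry_out", "kwargs": {
  "increments": [
    [0, 0, 0, 0.5, 0, 0, 40]
  ]
}}

```text
time: 29.38
ee_pos: [0.5405, 0.0026, 0.1067]
tcp_rot: [-103.3, 89.9, -16.3]
wrist_force: [-4.6, -0.1, 10.4]
opening: 0.0469
```

{"fn": "carry_out", "kwargs": {
  "increments": [
    [0, 0, 0, 0.5, 0, 0, 40]
  ]
}}

```text
time: 29.5
ee_pos: [0.5405, 0.0026, 0.1066]
tcp_rot: [-100.6, 89.9, -13.7]
wrist_force: [-6.4, -1.2, 13.3]
opening: 0.0464
```

{"fn": "carry_out", "kwargs": {
  "increments": [
    [0, 0, 0, -1.5, 0, 0, 40],
    [0, 0, 0, 0, 0, 0, 54],
    [0, 0, 0, 0, 0, 0, 58],
    [0, 0, 0, 0, 0, 0, 65],
    [0, 0, 0, 0, 0, 0, 80],
    [0, 0, 0, 0, 0, 0, 95],
    [0, 0, 0, 0, 0, 0, 100],
    [0, 0, 0, -10, 0, 0, 100],
    [0, 0, 0, -30, 0, 0, 100],
    [0, 0, 0, -50, 0, 0, 100]
  ],
  "squeeze": 20
}}

```text
time: 30.75
ee_pos: [0.5396, 0.0027, 0.1967]
tcp_rot: [110.6, 89.9, -162.5]
wrist_force: [0.6, -0.6, 0.9]
opening: 0.0857
```

```bash
python3 look.py s "[.540,.003,.10]" 30 87
```

```text
t 30.75 pos [539.56   2.65 196.73] q6 [ 0.3  3.   4.2 91.2 -0.   3.3] F [ 0.6 -0.6  0.9] open 85.68
jaw angle now 86.98 R
 [[-1.700e-03 -9.986e-01  5.260e-02]
 [-5.000e-04  5.260e-02  9.986e-01]
 [-1.000e+00  1.700e-03 -6.000e-04]]
turn [-0.02 -0.04 -0.1 ] shift mm in cur tool [96.72 -0.58  0.43] in target tool [96.73 -0.42  0.37]
top crop origin 266 173 scale 6.666666666666667
side crop origin 223 171 scale 6.666666666666667
```

View pics/z_s.png

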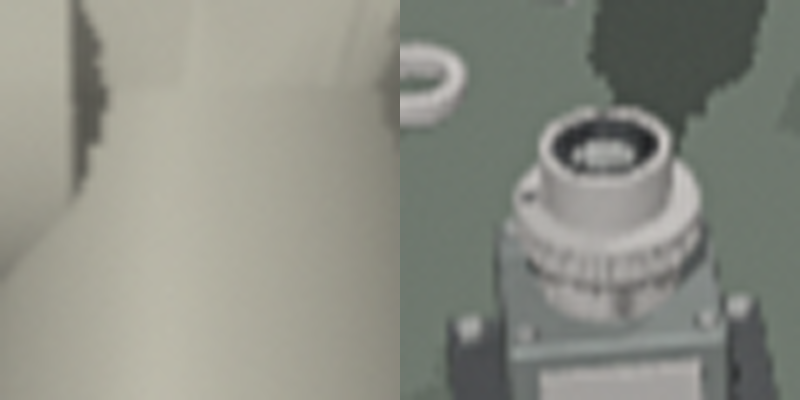

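{"fn": "carry_out", "kwargs": {
  "increments": [
    [0, 0, 0, -40, 0, 0, 100],
    [0, 0, 0, 0, 30, -50, 100],
    [0, 0, 0, 0, 40, -40, 100],
    [0, 0, 0, 0, 40, -40, 100],
    [0, 0, 0, 0, 30, -40, 100],
    [0, 0, 0, 0, 0, -20, 100],
    [0, 0, 0, 0, 0, 0, 100]
  ]
}}

```text
time: 31.72
ee_pos: [0.3901, -0.1806, 0.2367]
tcp_rot: [-118.9, 89.9, -32.0]
wrist_force: [0.0, 0.4, 0.9]
opening: 0.085
```

```bash
python3 look.py t "[.540,.003,.10]" 26 87
python3 - <<'E'
from fit import *
P=[circ(.024,.038),circ(.0345,.014),circ(.0345,0)]
row=[overlay(cv2.imread(f"pics/{n}_t.png"),n,P,(.5403,.0026,0,.087),proj(n,[.540,.003,.1])[0].astype(int),26,7) for n in("top","side")]
cv2.imwrite("pics/ot.png",np.hstack(row))
a=np.hstack([cv2.imread("pics/top_t.png")]) ; cv2.imwrite("pics/full.png",a)
E
```

```text
t 31.725 pos [ 390.1  -180.64  236.71] q6 [-24.8 -11.3  -4.9  96.3  -0.  -21.7] F [0.  0.4 0.9] open 84.95
jaw angle now 86.84 R
 [[ 1.300e-03 -9.985e-01  5.510e-02]
 [-8.000e-04  5.510e-02  9.985e-01]
 [-1.000e+00 -1.400e-03 -8.000e-04]]
turn [-0.16 -0.04  0.08] shift mm in cur tool [ 136.76 -139.36  191.72] in target tool [ 136.71 -140.08  191.23]
top crop origin 270 177 scale 7.6923076923076925
side crop origin 227 175 scale 7.6923076923076925
```

View pics/ot.png

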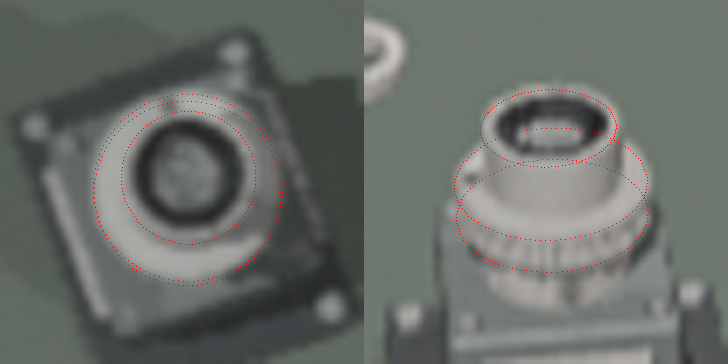

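View pics/full.png

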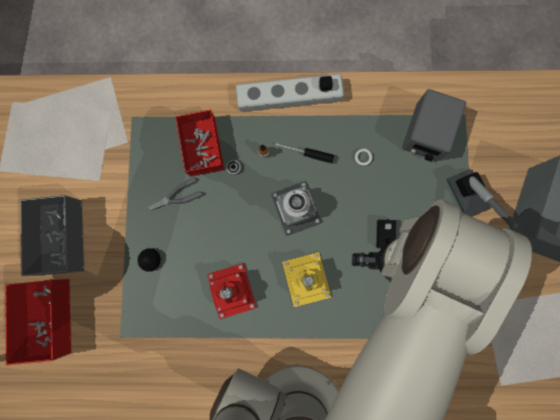

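```bash
python3 -c "
from workcell import job_done; print(job_done())"
```

```text
the job is handed in; nothing more can be done
None
```

The key is in the shaft slot and the pulley is on over it, seated on the shoulder. I handed the job in at about 32 s of the 72 s allowed; no verdict was reported.

- **Key:** I gripped the narrow key by its top 9 mm and found the shaft and the slot's back wall by light touch, 2 to 3 N. I lowered the key into the slot without contact forces and dropped it home. A later side picture showed its top below the shaft's end, sticking out beside the shaft.
- **Pulley:** I gripped it twice at right angles to centre it, set it on the shaft until it rested on the key at about 4 N, and turned it. It dropped over the key after roughly 30° and slid down with lateral forces of about 1 N.
- **Seating:** It stopped firmly at tool height 106.7 mm. That is 25.5 mm below where it rested on the key, against 26 mm expected. I eased the load off, opened the jaws and moved the arm away.

**Last checks:**
- In both cameras the pulley outline fits the seated height, level and centred on the shaft.
- The other things I could see in the top view had not moved. The arm hid part of the key stand and one yellow drive in that picture.

**Disagreements:**
- I sent the last four lowering steps together, so the pulley was pressed on the shoulder with about 13 N before I eased off.
- The two cameras differed by about 5 mm in y at the stand and the pulley, so I relied on touch for the fits.

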